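# Put two ring gauges back on their own slanted rack pegs

### The job

The blue ring gauge hangs by mistake on the thin red peg of the slanted gauge rack. Take it off and slide it onto the thick blue peg, then hang the red gauge from the bench on the red peg. Keep hold of each gauge until it is fully down its peg, flat on the board with its handle pointing down the slope, then let go; leave everything else where it is.

Things in the scene. Friction and masses are not known exactly. Their poses are not given: they have to be found in the camera images.
- gauge_blue: A ring gauge: flat steel ring of 56 mm outer diameter and 34 mm bore with a straight blue plastic bar handle, 16 mm wide, in the ring's plane; everything 14 mm thick, 0.14 kg (+-30%). Origin: centre of the bore on the underside; z: bore axis; x runs from the handle to the ring (the handle lies along -x, from 26 mm to its end 118 mm from the bore centre). At the start it hangs on the thin red peg, flat against the slanted board, handle down the slope.
- gauge_red: A ring gauge: flat steel ring of 56 mm outer diameter and 22 mm bore with a straight red plastic bar handle, 16 mm wide, in the ring's plane; everything 14 mm thick, 0.14 kg (+-30%). Origin: centre of the bore on the underside; z: bore axis; x runs from the handle to the ring (the handle lies along -x, from 26 mm to its end 118 mm from the bore centre). At the start it lies flat on the bench, left or right.
- blue_handle (a point): Point in the middle of the blue gauge's handle, 68 mm from the bore centre, mid-thickness: a good place to grip.
- red_handle (a point): Point in the middle of the red gauge's handle, 68 mm from the bore centre, mid-thickness: a good place to grip.
- blue_centre (a point): Centre of the blue ring's bore, mid-thickness (7 mm from either face).
- red_centre (a point): Centre of the red ring's bore, mid-thickness (7 mm from either face).
- peg_blue: blue peg of the rack, 24 mm diameter with a coned tip, with a flat blue disc round its foot; fixed. Origin: on the peg's axis where it leaves the slanted board; z: along the peg, out of the board, leaning 40 degrees from vertical towards the robot's side; x: straight up the slope of the board; y: along the board. The tip is 65 mm from the board along z (cone over the last 7 mm). The three pegs stand in one row, 92 mm apart, in any order. 
- peg_red: red peg of the rack, 14 mm diameter with a coned tip, with a flat red disc round its foot; fixed. Origin: on the peg's axis where it leaves the slanted board; z: along the peg, out of the board, leaning 40 degrees from vertical towards the robot's side; x: straight up the slope of the board; y: along the board. The tip is 65 mm from the board along z (cone over the last 7 mm). The three pegs stand in one row, 92 mm apart, in any order. 
- peg_yellow: yellow peg of the rack, 19 mm diameter with a coned tip, with a flat yellow disc round its foot; fixed. Origin: on the peg's axis where it leaves the slanted board; z: along the peg, out of the board, leaning 40 degrees from vertical towards the robot's side; x: straight up the slope of the board; y: along the board. The tip is 65 mm from the board along z (cone over the last 7 mm). The three pegs stand in one row, 92 mm apart, in any order. The yellow gauge hangs on it.
- gauge_yellow: A ring gauge: flat steel ring of 56 mm outer diameter and 28 mm bore with a straight yellow plastic bar handle, 16 mm wide, in the ring's plane; everything 14 mm thick, 0.14 kg (+-30%). Origin: centre of the bore on the underside; z: bore axis; x runs from the handle to the ring (the handle lies along -x, from 26 mm to its end 118 mm from the bore centre). Hangs rightly on the yellow peg, handle down the slope. Bystander: leave it.
- rack: The fixed gauge rack: a white board 320 mm wide, 200 mm along its slope and 12 mm thick, slanted 40 degrees from level, low edge towards the robot, on an aluminium foot. Origin: on the bench, straight below the foot of the middle peg (which is 115 mm above the bench); y: along the row. The board reaches 140 mm down the slope from the row of pegs and 60 mm up. The pegs are square to the board.
- scanner: Code scanner on a fixed stand, 90 x 80 mm foot, black head up to 228 mm above the bench, beside the other end of the rack. Origin: centre of its foot's underside.
- part_box: Small open red plastic box, 80 x 60 x 40 mm high, stands near the red gauge's handle. Bystander. Origin: centre of its underside.
- grease_jar: Closed jar, 48 mm diameter, 55 mm high, stands near the red gauge. Bystander. Origin: centre of its underside.
- bearing: Steel bearing ring, 80 mm outer diameter, 23 mm high, lies flat. Bystander. Origin: centre of its underside.
- shaft: Upright brass cylinder, 32 mm diameter, 50 mm high. Bystander. Origin: centre of its underside.
- spray_bottle: Closed green bottle with an orange cap, 60 mm diameter, 190 mm tall, upright beside one end of the rack. Bystander. Origin: centre of its underside.
- screwdriver: Screwdriver lying on the bench in front of the rack. Bystander.
Things that resemble listed ones, but are neither listed nor needed, are in the scene too. What is shaped like the gauge_blue but pink is not meant. What is shaped like the gauge_red but purple is not meant.

How it is judged:
By the outcome, as a careful person would: the job done as asked, in the order asked, and still so for the second after the job is handed in, with the robot touching nothing.
It also fails if it takes over 64 s, if anything falls off the work surface, if the arm or the gripper's body presses on something with over 40 N, if the wrist force passes 120 N, or if a joint passes its speed limit or range.

### The arm

A 6-joint arm with a two-finger parallel gripper is mounted at the origin on the work surface. World frame = base frame: x ahead of the robot, y to its left, z up, the work surface at z = 0. Lengths are in m, angles in rad, forces in N, time in s.
With the tool pointing down it reaches from about 0.35 to 0.975 m from the base axis. Payload 4.9 kg.
Tool frame: the origin (TCP) lies midway between the tips of the shut fingers; the grasp point (between the pads) lies 19 mm behind it; z points along the fingers, y is the direction in which the jaws open and shut (so a half turn about z gives the same grasp; the last joint's range is limited). The gripper opens to 85 mm and grips with 20 to 120 N. Pads are 22 mm wide; open, the fingers measure 114 mm over their backs; the gripper's body (76 mm by 85 mm) begins 54 mm behind the grasp point. The pads swing forward as they close: fully open they stand 13 mm farther back than shut.
Start: joints at [-1.32, 0.053, 1.613, -0, 1.476, -0.119], TCP at [0.226, -0.583, 0.231] pointing down, gripper open.
Joint ranges: [-3.01, 3.01], [-1.01, 2.22], [0.06, 2.58], [-1.02, 4.17], [0.09, 2.62], [-3.14, 3.14]. Speed limits (rad/s): [2.57, 2.57, 3.14, 3.14, 3.14, 3.14].

### API

Orientations are given as a unit quaternion [w, x, y, z].
In Python, from plant import state, grab_frame, camera_params, job_done, boxes_of gives the robot as it stands.
- The arm moves only by the tool step_arm, never from a script. Its argument "steps" is a list of rows, each a list of 4 numbers: the shift along the tool's x, y, z in mm, then the turn about the tool's z in degrees. A call has 1 to 8 rows; each row shifts and turns the pose as measured when the row begins, along the tool's axes as they then stand; what a row does not reach is not made up. A row lasts 1/10 s, in which the tool goes at most 50 mm and 8.59 degrees, less where a joint would pass 70% of its speed; a pose out of reach is approached as far as the arm can. A call is refused whole if a number of a shift passes 50 or a number of a turn 8.59, either way. A call with a gripper value outside its range is refused whole. "claw" is the opening in per cent of the stroke, from 0 (shut) to 100 (fully open), set as the call begins (left out, the last holds). The fingers move at their own pace and stop on an object; the grip force is fixed at half the most. Time passes only in rows, so rows that do not move let the fingers close. It gives the time, the measured TCP pose, the force and the opening at its end, in the units of the state.
- state(): the state, without advancing time (a new reading comes with each control period).
- grab_frame(name): name is "scene" or "top"; returns (picture, depth): 480x640x3 uint8, red, green, blue; 480x640 float32, m along the optical axis (not along the pixel's ray), 0 where there is no reading.
- camera_params(name): a dict with "mtx" (3x3 intrinsics, pixels), "k1" (the pictures are not rectified: a ray, as slopes to the right and down, at radius r is drawn at 1 + k1 r^2 times it, then the intrinsics apply), "extrinsics" (4x4, takes a point from camera to world coordinates). Camera axes: x right, y down, z forward; pixel columns grow to the right and rows downward; lengths in m; the calibration is good to about 2 mm. A picture is of the moment at which its call begins. camera_params takes no time and is no camera call.
- job_done(): hands the job in, once; it reports no verdict.
Trained networks look in the newest picture that a camera, given by its name, has taken for a name from the list of things; names that differ only in an ending like _2 or _b are one class to them, and where a whole thing is asked for, a point or a joint stands for the part that bears it (a point fixed in the world has none). Each returns a list of dicts, best first, with "p" (0 to 1); they miss things now and then, are a little off and sometimes report something else, mostly with a low value. They report only what shows in the picture. A call takes as long as a camera call. They do not tell look-alikes from the thing itself.
- boxes_of(camera, label): "box" ([left, top, width, height] in pixels, round what is visible of it).
The state is a dict: "time": time; "joint_pos": joint angles; "joint_vel": joint speeds; "joint_efforts": joint torques, N m; "tool_pos": TCP position; "tool_rot": TCP orientation; "contact_force": force on the tool from outside, world axes, zero at the start; "ft_torque": the same for the moment, N m; "gripper_width": opening from 0.0 (shut) to 1.0 (fully open).
Only numpy, scipy, OpenCV 4.12 (cv2) and the standard library are available. Lean on these libraries where they do the work, as an engineer would, in place of code of your own. Each camera call takes 0.05 s, during which the arm holds its last target. There are 200 camera calls.

## Working session

There is one attempt and no reset: what is moved stays moved. The work goes in short steps, Python scripts to look and compute and a tool call to move; the robot and the scene stay as the last step left them, time stands still between calls to the robot, and variables do not carry over. Pictures are saved under pics/ and viewed, about 8 in all and at most 12, crops included, and the job is handed in when it is done.

Besides the shell and the picture viewer there is one more tool, called after ">>>" as a command line: name --pt "numbers of a row" for each row, then --argument value for the rest. step_arm: Moves the arm, as the interface text tells. Its arguments: {"type":"object","properties":{"steps":{"type":"array"},"claw":{"type":"number"}},"required":["steps"]}

```bash
ls; mkdir -p pics; cat > h.py <<'E'
import numpy as np, cv2
from scipy.spatial.transform import Rotation as R
from plant import state, grab_frame, camera_params, job_done, boxes_of
np.set_printoptions(precision=4,suppress=True)
def cloud(name,d):
    c=camera_params(name);K=np.array(c["mtx"]);k=c["k1"];T=np.array(c["extrinsics"])
    v,u=np.mgrid[0:480,0:640].astype(float)
    p=cv2.undistortPoints(np.stack([u.ravel(),v.ravel()],1)[:,None],K,np.array([k,0,0,0,0.]))[:,0]
    z=d.ravel()
    P=np.c_[p*z[:,None],z]@T[:3,:3].T+T[:3,3]
    P[z==0]=np.nan
    return P.reshape(480,640,3)
def rot(): # tool rot
    s=state();q=s["tool_rot"];return R.from_quat([q[1],q[2],q[3],q[0]]),np.array(s["tool_pos"])
E
python3 - <<'E'
from h import *
for n in("scene","top"):
    im,d=grab_frame(n);np.savez(n+"0.npz",im=im,d=d);cv2.imwrite(f"pics/{n}0.png",im[:,:,::-1])
    c=camera_params(n);print(n,c["mtx"],c["k1"],np.array(c["extrinsics"]))
    for l in("gauge_blue","gauge_red","peg_blue","peg_red","peg_yellow","gauge_yellow","rack","part_box"):
        print(l,[(np.round(b["box"]),round(b["p"],2)) for b in boxes_of(n,l)[:3]])
print(state())
E
```

```text
pics
scene [[451.9132   0.     318.055 ]
 [  0.     451.9132 242.5484]
 [  0.       0.       1.    ]] -0.06279190564854907 [[ 0.5917  0.4973 -0.6344  1.1822]
 [ 0.806  -0.3497  0.4775 -0.5264]
 [ 0.0156 -0.7939 -0.6078  0.7446]
 [ 0.      0.      0.      1.    ]]
gauge_blue [(array([199., 244.,  53.,  28.]), 0.79), (array([370., 249.,  38.,  16.]), 0.71), (array([430., 236.,  52.,   9.]), 0.51)]
gauge_red [(array([348., 177.,  41.,  13.]), 0.73), (array([367., 205.,  48.,  26.]), 0.6)]
peg_blue [(array([353., 241.,  28.,  36.]), 0.85)]
peg_red [(array([388., 230.,  26.,  25.]), 0.45)]
peg_yellow [(array([321., 260.,  12.,  25.]), 0.72), (array([367., 248.,  40.,  20.]), 0.55)]
gauge_yellow [(array([300., 279.,  44.,  18.]), 0.75)]
rack [(array([291., 240., 150., 101.]), 0.7)]
part_box [(array([347., 207.,  39.,  33.]), 0.95), (array([293., 219.,  13.,  47.]), 0.5)]
top [[624.2447   0.     322.3196]
 [  0.     624.2447 239.4221]
 [  0.       0.       1.    ]] -0.1007593787880355 [[-0.0036 -0.9769  0.2139  0.1985]
 [-1.      0.0046  0.004  -0.0387]
 [-0.0049 -0.2139 -0.9769  1.4702]
 [
[... 608 characters left out ...]
8.,  27.,  59.]), 0.57)]
rack [(array([241., 135., 144.,  88.]), 0.88), (array([287., 265.,  46.,  61.]), 0.27)]
part_box [(array([203., 252.,  37.,  39.]), 0.57), (array([284., 266.,  49.,  62.]), 0.31)]
{'time': 0.9, 'joint_pos': array([-1.32  ,  0.0527,  1.6129, -0.    ,  1.476 , -0.119 ]), 'joint_vel': array([ 0.001 ,  0.0012,  0.0003, -0.0016, -0.0009,  0.0004]), 'joint_efforts': array([ -0.001 , -39.3688, -37.0467,  -0.0001,   0.0005,   0.    ]), 'tool_pos': array([ 0.2259, -0.5827,  0.2313]), 'tool_rot': array([ 0.    ,  0.983 ,  0.1838, -0.    ]), 'contact_force': array([ 0.326 ,  0.1322, -0.4477]), 'ft_torque': array([-0.0181,  0.0731, -0.007 ]), 'gripper_width': 1.0002043832914298}
```

View pics/top0.png

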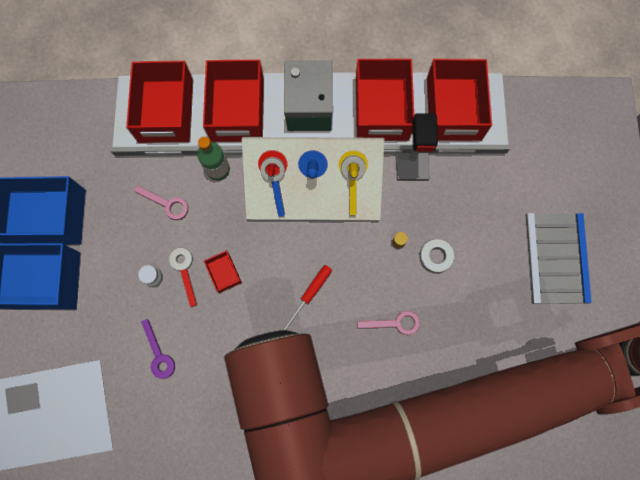

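View pics/scene0.png

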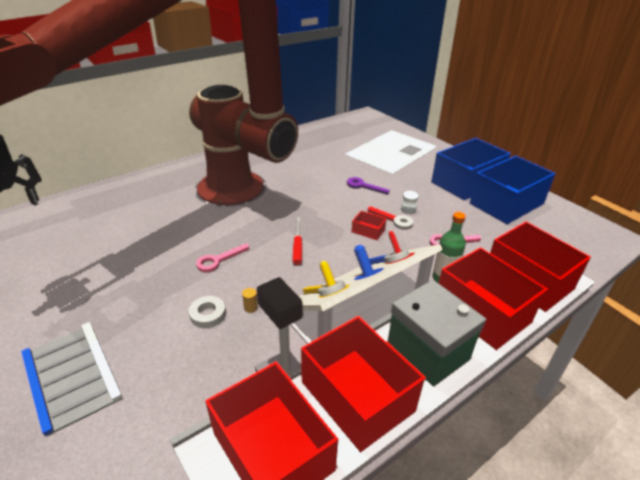

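Top view, candidates for the blue gauge: it hangs on the red peg (ring at 272,168, handle to 281,214). The pink look-alikes are at (176,208) and (407,322). For the red gauge: ring at (181,258) with the handle to (193,304), and the purple look-alike is at (160,365). The blue peg is at (313,163) and yellow at (353,165). Next I measure.

```bash
cat > m.py <<'E'
from h import *
D={n:np.load(n+"0.npz") for n in("scene","top")}
out={}
for n,dd in D.items():
    im=dd["im"];P=cloud(n,dd["d"]);hsv=cv2.cvtColor(im,cv2.COLOR_RGB2HSV).astype(int);H,S,V=hsv[...,0],hsv[...,1],hsv[...,2]
    cols=dict(red=((H<6)|(H>174))&(S>150),blue=(abs(H-112)<12)&(S>140),yel=(abs(H-25)<5)&(S>150),grey=(S<60)&(V>90))
    x,y,z=P[...,0],P[...,1],P[...,2]
    reg=dict(rack=(x>.45)&(x<.8)&(y>-.2)&(y<.25)&(z>.03)&(z<.25), red=(x>.25)&(x<.6)&(y>.1)&(y<.4)&(z<.035)&(z>-.01))
    out[n]=(im,P,cols,reg)
if __name__=="__main__":
    im,P,cols,reg=out["top"]
    # board plane from top (RANSAC via light cream pixels)
    for n in out:
        im,P,cols,reg=out[n]
        if n=="top": m=np.zeros((480,640),bool);m[142:216,246:380]=1
        else: m=reg["rack"]
        hsv=cv2.cvtColor(im,cv2.COLOR_RGB2HSV);m=m&(hsv[...,1]<60)&(hsv[...,2]>150)&np.isfinite(P[...,0])
        Q=P[m]
        nn=np.array([-.643,0,.766]);best=None;rng=np.random.default_rng(0)
        for _ in range(300):
            a=Q[rng.choice(len(Q),3,False)];v=np.cross(a[1]-a[0],a[2]-a[0]);v/=np.linalg.norm(v)+1e-12
            v*=np.sign(v[2])
            if v@nn<.97: continue
            k=abs((Q-a[0])@v)<.003
            if best is None or k.sum()>best.sum(): best=k
        q=Q[best];c=q.mean(0);v=np.linalg.svd(q-c,full_matrices=False)[2][2];v*=np.sign(v[2])
        print(n,"plane",v,"off",v@c,"tilt",np.degrees(np.arccos(v[2])),len(q),"yaw",np.degrees(np.arctan2(v[1],-v[0])))
        print(" extents",q.min(0),q.max(0))
    vs=v
    for n in out:
        im,P,cols,reg=out[n]
        for cn in("red","blue","yel"):
            for rn in reg:
                m=(cols[cn]&reg[rn]).astype(np.uint8)
                nl,L,st,ce=cv2.connectedComponentsWithStats(m)
                for i in range(1,nl):
                    if st[i,4]>15:
                        q=P[L==i];print(n,rn,cn,"px",ce[i].round(),st[i,4],"med",np.median(q,0),"lo",q.min(0),"hi",q.max(0))
E
python3 m.py
python3 - <<'E'
import cv2
a=cv2.imread('pics/top0.png')[130:320,110:400];cv2.imwrite('pics/c1.png',cv2.resize(a,None,fx=2.75,fy=2.75,interpolation=2))
E
```

```text
scene plane [-0.6367  0.005   0.7711] off -0.3406671535192113 tilt 39.54737119741087 1287 yaw 0.4534955040528299
 extents [ 0.5726 -0.1697  0.03  ] [0.7247 0.1528 0.1546]
top plane [-0.6464  0.0101  0.7629] off -0.3470721194706037 tilt 40.277760909230246 4874 yaw 0.8953161396449447
 extents [ 0.5716 -0.1678  0.0264] [0.7145 0.1494 0.1523]
scene rack red px [376. 225.] 90 med [0.4692 0.195  0.0362] lo [0.4501 0.1786 0.0302] hi [0.4891 0.2474 0.0421]
scene rack red px [394. 242.] 100 med [0.653  0.0807 0.1474] lo [0.635  0.0759 0.1278] hi [0.6691 0.0886 0.1646]
scene rack red px [468. 270.] 1427 med [0.7694 0.2228 0.0982] lo [0.7073 0.1131 0.0306] hi [0.8    0.2468 0.1322]
scene rack red px [345. 348.] 2216 med [ 0.7667 -0.1481  0.0689] lo [ 0.6994 -0.1999  0.0303] hi [ 0.7999 -0.1135  0.1314]
scene red red px [371. 223.] 684 med [0.4334 0.2219 0.0153] lo [ 0.3665  0.1645 -0.0001] hi [0.4901 0.3047 0.0349]
scene rack blue px [366. 262.] 362 med [ 0.6588 -0.012   0.1362] lo [ 0.5977 -0.0326  0.0611] hi [0.6894 0.0712 0.1684]
scene rack yel px [327. 273.] 193 med [ 0.6515 -0.1038  0.1485
[... 969 characters left out ...]
p red red px [188. 287.] 237 med [0.4035 0.285  0.013 ] lo [ 0.3587  0.2669 -0.0022] hi [0.4466 0.3038 0.0221]
top rack blue px [312. 164.] 592 med [ 0.67   -0.0112  0.1249] lo [ 0.625  -0.0422  0.0945] hi [0.6983 0.02   0.1708]
top rack blue px [278. 198.] 208 med [0.603  0.0705 0.0744] lo [0.569  0.0591 0.0435] hi [0.6375 0.0824 0.1069]
top rack yel px [352. 157.] 149 med [ 0.687  -0.1012  0.1268] lo [ 0.6598 -0.134   0.1059] hi [ 0.6963 -0.0718  0.1408]
top rack yel px [353. 169.] 112 med [ 0.6468 -0.1019  0.1564] lo [ 0.6253 -0.1154  0.1055] hi [ 0.6692 -0.0923  0.1727]
top rack yel px [352. 197.] 210 med [ 0.6033 -0.1034  0.077 ] lo [ 0.5699 -0.1102  0.0437] hi [ 0.6388 -0.0968  0.1058]
```

View pics/c1.png

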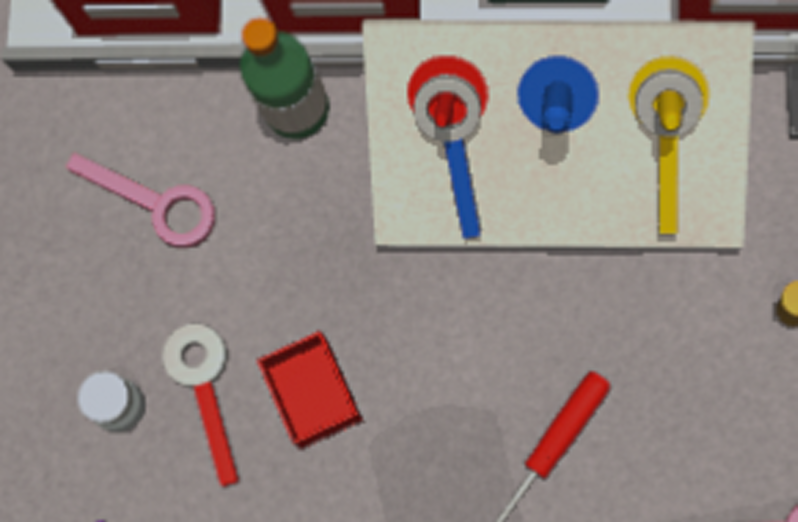

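>>> step_arm --pt "0 0 -45 7.07" --pt "0 0 -45 7.07" --pt "0 0 -45 7.07" --pt "20 -45 0 0" --pt "20 -45 0 0" --pt "20 -45 0 0" --pt "20 -45 0 0" --pt "20 -45 0 0"

```text
time: 1.7
tool_pos: [0.3299, -0.3577, 0.3711]
tool_rot: [-0.001, 1.0, -0.013, 0.001]
contact_force: [1.2, 0.2, 0.3]
gripper_width: 0.997
```

>>> step_arm --pt "20 -45 0 0" --pt "20 -45 0 0" --pt "20 -45 0 0" --pt "20 -45 0 0" --pt "20 -45 0 0" --pt "20 -45 0 0" --pt "20 -45 0 0" --pt "20 -45 0 0"

```text
time: 2.5
tool_pos: [0.4992, 0.0051, 0.3748]
tool_rot: [0.001, 1.0, -0.014, 0.005]
contact_force: [1.0, -0.3, 0.4]
gripper_width: 1.002
```

>>> step_arm --pt "50 0 0 0" --pt "50 0 0 0" --pt "50 0 0 0" --pt "50 0 0 0" --pt "50 0 0 0" --pt "50 0 0 0" --pt "50 0 0 0" --pt "50 0 0 0"

```text
time: 3.3
tool_pos: [0.8972, 0.0078, 0.3825]
tool_rot: [0.001, 1.0, -0.007, 0.008]
contact_force: [2.3, -0.3, 0.9]
gripper_width: 1.003
```

```bash
python3 -c "
from h import *
s=state();print(s['joint_pos'],s['tool_pos'],s['tool_rot'],rot()[0].as_matrix())"
```

```text
[-0.074   0.7191  0.5281 -0.0003  1.8778  1.5116] [0.8972 0.0078 0.3825] [ 0.0007  0.9999 -0.0075  0.0083] [[ 0.9998 -0.0149  0.0165]
 [-0.0149 -0.9999 -0.0015]
 [ 0.0165  0.0012 -0.9999]]
```

>>> step_arm --pt "50 0 0 0" --pt "50 0 0 0" --pt "50 0 0 0" --pt "50 0 0 0"

```text
time: 3.7
tool_pos: [0.9883, 0.0042, 0.3335]
tool_rot: [-0.0, 0.999, -0.008, 0.031]
contact_force: [-0.1, 0.8, -0.9]
gripper_width: 1.003
```

```bash
python3 -c "
from h import *
s=state();print(s['joint_pos'],s['tool_pos'],rot()[0].as_matrix())"
```

```text
[-0.0723  1.0757  0.0574  0.0052  1.9467  1.5156] [0.9883 0.0042 0.3335] [[ 0.998  -0.015   0.0619]
 [-0.015  -0.9999  0.0003]
 [ 0.0619 -0.0013 -0.9981]]
```

```bash
cat > go.py <<'E'
import sys
from h import *
# go.py x y z [yawdeg]: tool-frame shift to target (world m), in mm, + turn
r,p=rot();M=r.as_matrix()
t=np.array(list(map(float,sys.argv[1:4])))
d=M.T@(t-p)*1000
s=state()
print("pos",p,"shift mm",d.round(1),"yaw",np.degrees(np.arctan2(M[1,0],M[0,0])).round(2),"z_t",M[:,2],"rows50",np.ceil(np.linalg.norm(d)/50))
print("q",s["joint_pos"],"F",s["contact_force"],"w",s["gripper_width"])
E
python3 go.py .585 .082 .33; python3 go.py .585 .082 .053
```

```text
pos [0.9883 0.0042 0.3335] shift mm [-403.9  -71.7  -21.5] yaw -0.86 z_t [ 0.0619  0.0003 -0.9981] rows50 9.0
q [-0.0723  1.0757  0.0574  0.0052  1.9467  1.5156] F [-0.1284  0.8319 -0.93  ] w 1.0028576345791145
pos [0.9883 0.0042 0.3335] shift mm [-421.   -71.4  255. ] yaw -0.86 z_t [ 0.0619  0.0003 -0.9981] rows50 10.0
q [-0.0723  1.0757  0.0574  0.0052  1.9467  1.5156] F [-0.1284  0.8319 -0.93  ] w 1.0028576345791145
```

>>> step_arm --pt "-45 -8 -3 0" --pt "-45 -8 -3 0" --pt "-45 -8 -3 0" --pt "-45 -8 -3 0" --pt "-45 -8 -3 0" --pt "-45 -8 -3 0" --pt "-45 -8 -3 0" --pt "-45 -8 -1 0"

```text
time: 4.5
tool_pos: [0.659, 0.0668, 0.308]
tool_rot: [-0.001, 1.0, -0.009, 0.016]
contact_force: [0.3, 0.4, 1.2]
gripper_width: 1.0
```

```bash
python3 go.py .585 .082 .11
```

```text
pos [0.659  0.0668 0.308 ] shift mm [-80.5 -13.3 195.6] yaw -1.07 z_t [ 0.0315  0.0021 -0.9995] rows50 5.0
q [-0.0123  0.0861  1.4516  0.0025  1.5725  1.5772] F [0.3327 0.352  1.2147] w 0.999652710353135
```

>>> step_arm --pt "-40 -7 0 0" --pt "-40 -6 0 0" --pt "0 0 45 0" --pt "0 0 45 0" --pt "0 0 45 0" --pt "0 0 45 0" --pt "0 0 10 0" --pt "0 0 0 0"

```text
time: 5.3
tool_pos: [0.5807, 0.0845, 0.1186]
tool_rot: [-0.002, 1.0, -0.008, 0.023]
contact_force: [-0.2, -0.4, 0.6]
gripper_width: 1.001
```

```bash
python3 go.py .585 .082 .053
```

```text
pos [0.5807 0.0845 0.1186] shift mm [ 1.2  2.6 65.7] yaw -0.9 z_t [ 0.047   0.003  -0.9989] rows50 2.0
q [0.0166 0.0281 1.8334 0.0024 1.2331 1.6021] F [-0.1915 -0.3546  0.6178] w 1.0008274686114775
```

>>> step_arm --pt "1 2.5 22 0" --pt "0 0 22 0" --pt "0 0 20 0" --pt "0 0 0 0"

```text
time: 5.7
tool_pos: [0.5929, 0.0822, 0.0648]
tool_rot: [-0.002, 0.999, -0.008, 0.032]
contact_force: [-0.7, 0.3, -0.5]
gripper_width: 0.998
```

```bash
python3 go.py .585 .082 .053; python3 - <<'E'
from h import *
im,d=grab_frame("scene");cv2.imwrite("pics/s1.png",cv2.resize(im[180:330,270:470,::-1],None,fx=4,fy=4,interpolation=2))
E
```

```text
pos [0.5929 0.0822 0.0648] shift mm [-8.6  0.3 11.3] yaw -0.89 z_t [ 0.0634  0.0032 -0.998 ] rows50 1.0
q [0.0123 0.1105 1.8459 0.0027 1.1217 1.5974] F [-0.7339  0.2933 -0.5132] w 0.9976340563887233
```

View pics/s1.png

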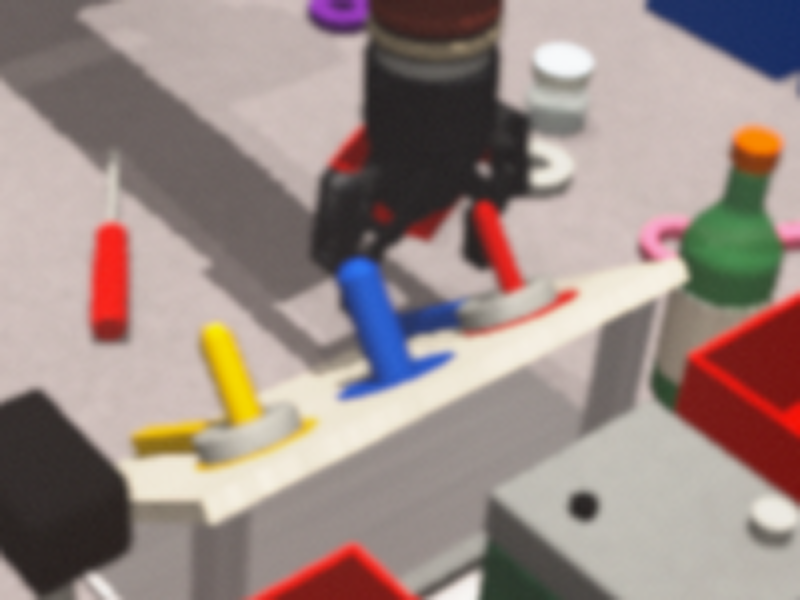

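>>> step_arm --pt "-8.5 0 4 0" --pt "0 0 4 0" --pt "0 0 3 0" --pt "0 0 0 0"

```text
time: 6.15
tool_pos: [0.5909, 0.0826, 0.0627]
tool_rot: [-0.002, 0.999, -0.008, 0.039]
contact_force: [-0.1, 0.3, -0.9]
gripper_width: 0.999
```

```bash
python3 go.py .585 .082 .053
```

```text
pos [0.5909 0.0826 0.0627] shift mm [-6.6  0.7  9.2] yaw -0.88 z_t [ 0.0789  0.0034 -0.9969] rows50 1.0
q [0.013  0.0997 1.8621 0.0027 1.1008 1.5979] F [-0.1217  0.3239 -0.8519] w 0.998564328414055
```

>>> step_arm --pt "0 0 0 0" --pt "0 0 0 0"

```text
time: 6.35
tool_pos: [0.5913, 0.0826, 0.0635]
tool_rot: [-0.002, 0.999, -0.008, 0.04]
contact_force: [0.1, 0.5, 0.8]
gripper_width: 1.003
```

```bash
python3 go.py .585 .082 .053
```

```text
pos [0.5913 0.0826 0.0635] shift mm [-7.1  0.7  9.9] yaw -0.88 z_t [ 0.08    0.0035 -0.9968] rows50 1.0
q [0.013  0.0991 1.8615 0.0027 1.101  1.5978] F [0.143  0.5269 0.8446] w 1.0026788421042174
```

>>> step_arm --pt "-10 0 13 0" --pt "0 0 0 0"

```text
time: 6.55
tool_pos: [0.5816, 0.0828, 0.0487]
tool_rot: [-0.002, 0.999, -0.008, 0.04]
contact_force: [-1.0, 0.6, -0.9]
gripper_width: 1.002
```

```bash
python3 go.py .585 .082 .053
```

```text
pos [0.5816 0.0828 0.0487] shift mm [ 3.7  0.8 -4.1] yaw -0.87 z_t [ 0.0797  0.0035 -0.9968] rows50 1.0
q [0.0137 0.0984 1.8904 0.0027 1.0729 1.5984] F [-0.9675  0.6106 -0.9441] w 1.0015897434811596
```

>>> step_arm --pt "0 0 0 0" --pt "0 0 0 0" --pt "0 0 0 0" --pt "0 0 0 0" --pt "0 0 0 0" --claw 0

```text
time: 7.05
tool_pos: [0.581, 0.0828, 0.0481]
tool_rot: [-0.002, 0.999, -0.007, 0.039]
contact_force: [-0.5, 3.0, 2.5]
gripper_width: 0.161
```

```bash
python3 go.py .585 .082 .053
```

```text
pos [0.581  0.0828 0.0481] shift mm [ 4.4  0.7 -4.6] yaw -0.86 z_t [ 0.0782  0.0034 -0.9969] rows50 1.0
q [0.0136 0.0987 1.8912 0.0026 1.0734 1.5982] F [-0.5246  3.0114  2.517 ] w 0.1607795262328285
```

>>> step_arm --pt "-11.6 0 -16.3 0" --pt "-11.6 0 -16.3 0" --pt "-11.6 0 -16.3 0" --pt "-11.6 0 -16.3 0" --pt "-6 0 -9 0"

```text
time: 7.55
tool_pos: [0.522, 0.0834, 0.1194]
tool_rot: [-0.002, 0.999, -0.008, 0.039]
contact_force: [0.3, -0.2, -1.3]
gripper_width: 0.157
```

```bash
python3 go.py .5345 .0828 .1035; python3 - <<'E'
from h import *
im,d=grab_frame("scene");cv2.imwrite("pics/s2.png",cv2.resize(im[180:330,270:470,::-1],None,fx=4,fy=4,interpolation=2))
np.savez("s2.npz",im=im,d=d)
im,d=grab_frame("top");np.savez("t2.npz",im=im,d=d)
E
```

```text
pos [0.522  0.0834 0.1194] shift mm [11.3  0.5 16.8] yaw -0.9 z_t [ 0.0783  0.004  -0.9969] rows50 1.0
q [ 0.0161 -0.1351  1.9894  0.0029  1.2088  1.6014] F [ 0.3395 -0.2399 -1.313 ] w 0.1574240238135192
```

View pics/s2.png

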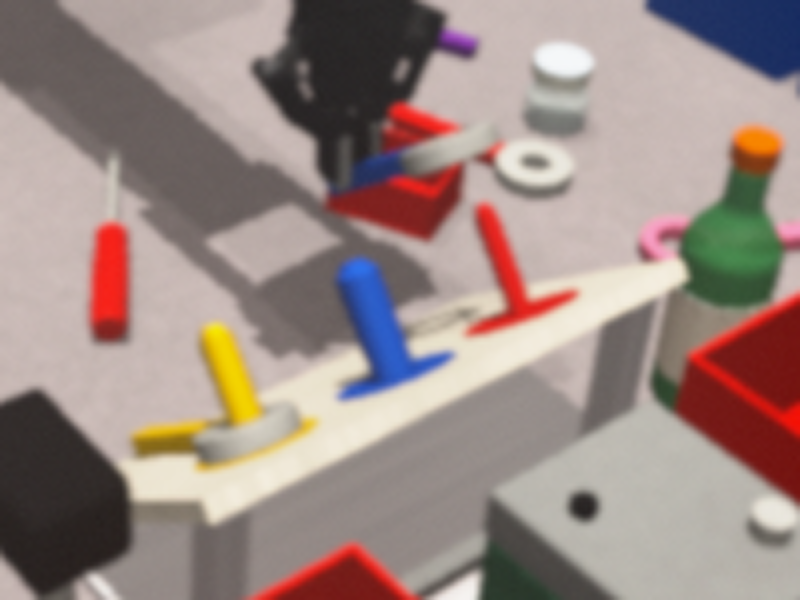

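```bash
cat > ring.py <<'E'
import sys
from h import *
# ring.py file cam x y z : fit ring (grey points) top face near predicted centre
def fit(f,n,c0,rad=.045):
    d=np.load(f);P=cloud(n,d["d"]);im=d["im"]
    hsv=cv2.cvtColor(im,cv2.COLOR_RGB2HSV)
    m=(np.linalg.norm(P-c0,axis=2)<rad)
    m&=(hsv[...,1]<70)&(hsv[...,2]>60)
    Q=P[m];print(n,"pts",len(Q))
    if len(Q)<20: return
    rng=np.random.default_rng(1);best=np.zeros(len(Q),bool)
    for _ in range(500):
        a=Q[rng.choice(len(Q),3,False)];v=np.cross(a[1]-a[0],a[2]-a[0]);v/=np.linalg.norm(v)+1e-12
        if abs(v[2])<.5: continue
        k=abs((Q-a[0])@v)<.002
        if k.sum()>best.sum(): best=k
    q=Q[best];c=q.mean(0);U=np.linalg.svd(q-c,full_matrices=False)[2];v=U[2]*np.sign(U[2][2])
    uv=((q-c)@U[:2].T).astype(np.float32)
    (cc,r)=cv2.minEnclosingCircle(uv)
    print(n,"inl",len(q),"normal",v,"tilt",np.degrees(np.arccos(v[2])).round(1),"topcentre",c+np.array(cc)@U[:2],"r",round(r,4))
if __name__=="__main__": fit(sys.argv[1],sys.argv[2],np.array(list(map(float,sys.argv[3:6]))))
E
python3 ring.py s2.npz scene .61 .083 .198; python3 ring.py t2.npz top .61 .083 .198
```

```text
scene pts 166
scene inl 71 normal [ 0.6229 -0.5651  0.541 ] tilt 57.2 topcentre [0.6196 0.0699 0.1976] r 0.0163
top pts 145
top inl 76 normal [-0.4963 -0.0208  0.8679] tilt 29.8 topcentre [0.6091 0.0817 0.2008] r 0.0235
```

```bash
cat > hd.py <<'E'
from h import *
import sys
def run(f,n,col,lo,hi):
    d=np.load(f);P=cloud(n,d["d"]);hsv=cv2.cvtColor(d["im"],cv2.COLOR_RGB2HSV).astype(int);H,S,V=np.moveaxis(hsv,2,0)
    box=((P>lo)&(P<hi)).all(2)
    c=dict(blue=(abs(H-112)<14)&(S>120),red=((H<6)|(H>174))&(S>130))[col]
    q=P[box&c];o=np.median(q,0)
    for _ in range(3):
        q=q[np.linalg.norm(q-o,axis=1)<.07];o=q.mean(0)
        u=np.linalg.svd(q-o,full_matrices=False)[2][0];u*=np.sign(u[0])
        q=q[np.linalg.norm((q-o)-np.outer((q-o)@u,u),axis=1)<.011]
    t=(q-o)@u
    print(n,"handle n",len(q),"mid",o,"dir",u,"pitch",np.degrees(np.arcsin(u[2])).round(1),"yaw",np.degrees(np.arctan2(u[1],u[0])).round(1),"ends",o+u*t.min(),o+u*t.max())
    g=P[box&(S<80)&(V>70)]
    return g,o,u
if __name__=="__main__":
    lo=np.array([.5,.03,.11]);hi=np.array([.68,.13,.26])
    for f,n in(("s2.npz","scene"),("t2.npz","top")):
        g,o,u=run(f,n,"blue",lo,hi)
        print(len(g),np.percentile(g,[0,5,50,95,100],axis=0))
E
python3 hd.py
python3 - <<'E'
from h import *
d=np.load("t2.npz");cv2.imwrite("pics/t2.png",cv2.resize(d["im"][120:240,220:400,::-1],None,fx=4,fy=4,interpolation=2))
E
```

```text
scene handle n 50 mid [0.5524 0.0789 0.1447] dir [ 0.7597 -0.0384  0.6491] pitch 40.5 yaw -2.9 ends [0.5363 0.0797 0.1309] [0.569  0.0781 0.1588]
375 [[0.5014 0.03   0.1101]
 [0.5103 0.0357 0.1199]
 [0.6003 0.0722 0.1903]
 [0.6603 0.1198 0.2222]
 [0.6795 0.1299 0.2593]]
  return _methods._mean(a, axis=axis, dtype=dtype,
  ret = um.true_divide(
hd.py:9: RuntimeWarning: Mean of empty slice.
  q=q[np.linalg.norm(q-o,axis=1)<.07];o=q.mean(0)
Traceback (most recent call last):
  File "hd.py", line 19, in <module>
    g,o,u=run(f,n,"blue",lo,hi)
          ~~~^^^^^^^^^^^^^^^^^^
  File "hd.py", line 10, in run
    u=np.linalg.svd(q-o,full_matrices=False)[2][0];u*=np.sign(u[0])
      ~~~~~~~~~~~~~~~~~~~~~~~~~~~~~~~~~~~~~~~~~^^^
IndexError: index 0 is out of bounds for axis 0 with size 0
```

View pics/t2.png

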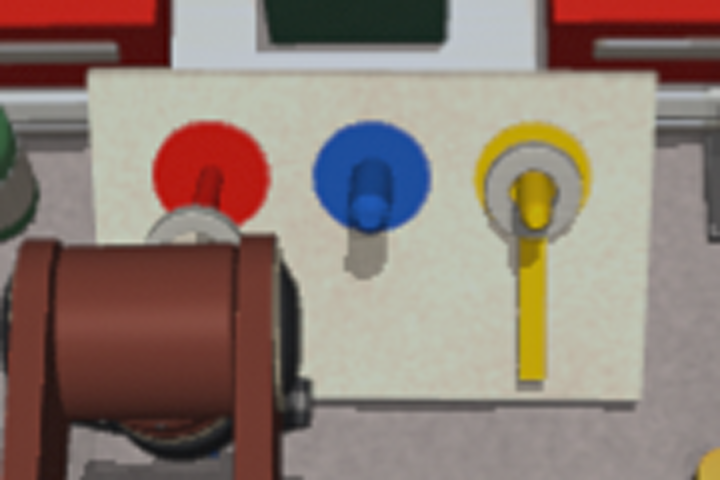

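```bash
python3 - <<'E'
from h import *
u=np.array([.766,-.01,.643]);n=np.array([-.643,.007,.766])
foot=np.array([.674,.081,.115])
for f,c in(("t2.npz","top"),("s2.npz","scene")):
    d=np.load(f);P=cloud(c,d["d"]);hsv=cv2.cvtColor(d["im"],cv2.COLOR_RGB2HSV)
    Q=P-foot; s=Q@u; h=Q@n; y=Q[...,1]
    # ring expected at h=92..106
    m=(h>.08)&(h<.125)&(abs(y)<.035)&(s>-.06)&(s<.06)&(hsv[...,1]<90)
    print(c,m.sum(),"h pct",np.percentile(h[m],[2,25,50,75,90,98]),"s max",np.sort(s[m])[-6:],"y",np.percentile(y[m],[1,5,50,95,99]))
    for a in np.arange(-.03,.031,.006):
        k=m&(abs(y-a)<.003)
        if k.sum()>2: print("  y",a.round(3),"s",np.min(s[k]).round(4),np.max(s[k]).round(4),"h",np.median(h[k]).round(4))
E
```

```text
top 148 h pct [0.0959 0.1031 0.1057 0.1073 0.1087 0.1114] s max [0.0191 0.0191 0.0192 0.0194 0.0197 0.0201] y [-0.0229 -0.0205  0.0006  0.0221  0.0248]
  y -0.024 s 0.0024 0.007 h 0.1051
  y -0.018 s 0.0013 0.0131 h 0.1045
  y -0.012 s 0.0027 0.0185 h 0.1066
  y -0.006 s 0.0068 0.0197 h 0.1057
  y -0.0 s 0.0079 0.0201 h 0.1049
  y 0.006 s 0.008 0.0191 h 0.1059
  y 0.012 s 0.0026 0.0179 h 0.1059
  y 0.018 s 0.0019 0.0156 h 0.1061
  y 0.024 s 0.0006 0.0095 h 0.1062
scene 180 h pct [0.0924 0.0963 0.1001 0.1039 0.1057 0.1063] s max [0.0186 0.0188 0.0188 0.0188 0.0192 0.0193] y [-0.0247 -0.0236 -0.009   0.0174  0.0223]
  y -0.024 s -0.017 0.0066 h 0.0986
  y -0.018 s -0.0243 0.0132 h 0.1
  y -0.012 s 0.0063 0.0151 h 0.0993
  y -0.006 s -0.0484 0.0193 h 0.0997
  y -0.0 s -0.0442 0.0192 h 0.1001
  y 0.006 s -0.0389 0.0188 h 0.1024
  y 0.012 s -0.0276 0.0188 h 0.1002
  y 0.018 s -0.0186 0.0146 h 0.1032
  y 0.024 s -0.016 0.0073 h 0.1055
```

```bash
python3 go.py .526 -.009 .1237
```

```text
pos [0.5227 0.0833 0.1196] shift mm [ 5.1 92.3 -4.2] yaw -0.89 z_t [ 0.0798  0.0039 -0.9968] rows50 2.0
q [ 0.0161 -0.1347  1.9887  0.0028  1.2076  1.6014] F [-0.2584 -0.1766 -0.5609] w 0.1634776817141155
```

>>> step_arm --pt "2 30 -1.5 0" --pt "2 30 -1.5 0" --pt "1 30 -1 0" --pt "0 0 0 0"

```text
time: 8.05
tool_pos: [0.5262, -0.0087, 0.1208]
tool_rot: [-0.002, 0.999, -0.006, 0.039]
contact_force: [1.2, -0.2, -1.2]
gripper_width: 0.157
```

```bash
python3 go.py .526 -.009 .1237
```

```text
pos [ 0.5262 -0.0087  0.1208] shift mm [-0.   0.2 -2.9] yaw -0.72 z_t [ 0.0778  0.0045 -0.997 ] rows50 1.0
q [-0.1674 -0.1425  1.9935  0.0185  1.2146  1.4099] F [ 1.1517 -0.1638 -1.1964] w 0.1569851000626257
```

>>> step_arm --pt "8.7 0 9.3 0" --pt "8.7 0 12.2 0" --pt "8.7 0 12.2 0" --pt "0 0 0 0"

```text
time: 8.45
tool_pos: [0.5556, -0.0086, 0.085]
tool_rot: [-0.003, 0.999, -0.008, 0.037]
contact_force: [-0.6, 0.7, -1.8]
gripper_width: 0.164
```

```bash
python3 go.py .555 -.0093 .0892; python3 - <<'E'
from h import *
im,d=grab_frame("scene");np.savez("s3.npz",im=im,d=d)
cv2.imwrite("pics/s3.png",cv2.resize(im[180:330,270:470,::-1],None,fx=4,fy=4,interpolation=2))
u=np.array([.766,-.01,.643]);n=np.array([-.643,.007,.766])
foot=np.array([.673,-.011,.115])
P=cloud("scene",d);hsv=cv2.cvtColor(im,cv2.COLOR_RGB2HSV)
Q=P-foot; s=Q@u; h=Q@n; y=Q[...,1]
m=(h>.035)&(h<.075)&(abs(y)<.035)&(s>-.06)&(s<.06)&(hsv[...,1]<90)
print(m.sum(),np.sort(s[m])[-6:],np.percentile(h[m],[2,50,98]),np.percentile(y[m],[1,5,95,99]))
E
```

```text
pos [ 0.5556 -0.0086  0.085 ] shift mm [-0.3  0.6 -4.3] yaw -0.89 z_t [ 0.0744  0.0062 -0.9972] rows50 1.0
q [-0.1586 -0.0223  1.946   0.0197  1.1453  1.42  ] F [-0.6003  0.7343 -1.7916] w 0.16401276324619576
238 [0.0237 0.024  0.024  0.0241 0.0244 0.0257] [0.0389 0.0505 0.0572] [-0.0236 -0.0226  0.0203  0.026 ]
```

View pics/s3.png

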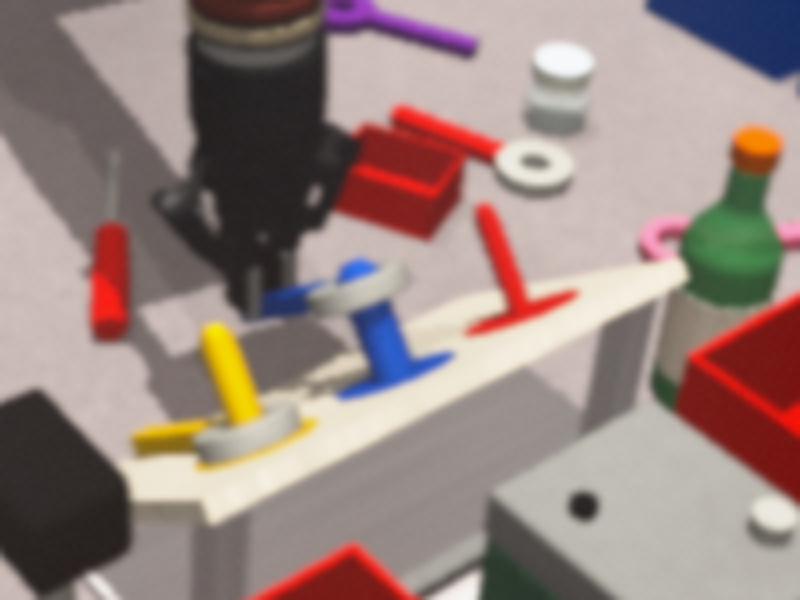

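>>> step_arm --pt "8.5 0 8.5 0" --pt "8 0 9 0" --pt "6 0 8 0" --pt "0 0 0 0"

```text
time: 8.9
tool_pos: [0.5803, -0.0073, 0.0618]
tool_rot: [-0.004, 0.999, -0.007, 0.037]
contact_force: [-0.8, -0.4, -0.7]
gripper_width: 0.167
```

```bash
python3 go.py .5848 -.009 .0534
```

```text
pos [ 0.5803 -0.0073  0.0618] shift mm [3.9 1.7 8.7] yaw -0.8 z_t [ 0.0749  0.0067 -0.9972] rows50 1.0
q [-0.1494  0.0665  1.8991  0.0199  1.1029  1.4267] F [-0.7879 -0.3721 -0.7273] w 0.16727117188150933
```

>>> step_arm --pt "5 1.5 8 0" --pt "0 0 0 0"

```text
time: 9.1
tool_pos: [0.5864, -0.0087, 0.0546]
tool_rot: [-0.004, 0.999, -0.007, 0.038]
contact_force: [-0.3, -0.7, -1.3]
gripper_width: 0.16
```

```bash
python3 go.py .5848 -.009 .0534
```

```text
pos [ 0.5864 -0.0087  0.0546] shift mm [-1.7  0.4  1.1] yaw -0.77 z_t [ 0.0758  0.0065 -0.9971] rows50 1.0
q [-0.1502  0.0899  1.888   0.0201  1.0897  1.4252] F [-0.3327 -0.6821 -1.3077] w 0.160367318691538
```

```bash
cat > rg.py <<'E'
from h import *
import sys
def rg(foot,tag,cams=("scene",),hr=(.004,.03)):
    u=np.array([.766,-.01,.643]);n=np.array([-.643,.007,.766])
    for c in cams:
        im,d=grab_frame(c);np.savez(f"{tag}_{c}.npz",im=im,d=d)
        P=cloud(c,d);S=cv2.cvtColor(im,cv2.COLOR_RGB2HSV)[...,1]
        for nm,f in(("tgt",foot),("yel",[.672,-.103,.115])):
            Q=P-np.array(f);s=Q@u;h=Q@n;y=Q[...,1]
            m=(h>hr[0])&(h<hr[1])&(abs(y)<.034)&(s>-.034)&(s<.034)&(S<90)
            print(c,nm,m.sum(),"smax",np.sort(s[m])[-6:].round(4),"h",np.percentile(h[m],[5,25,50,75,90,97]).round(4),"y",np.percentile(y[m],[1,5,95,99]).round(4))
if __name__=="__main__": rg(np.array(eval(sys.argv[1])),sys.argv[2],tuple(sys.argv[3].split(",")))
E
python3 rg.py "[.673,-.011,.115]" a4 scene,top
```

```text
scene tgt 176 smax [0.0268 0.0272 0.0273 0.0281 0.0283 0.0283] h [0.0048 0.0078 0.0113 0.0135 0.0144 0.0214] y [-0.0234 -0.0223  0.0203  0.026 ]
scene yel 185 smax [0.0243 0.0244 0.0244 0.0251 0.0253 0.0258] h [0.0045 0.0073 0.0106 0.0132 0.0136 0.0138] y [-0.0247 -0.0238  0.0223  0.0274]
top tgt 63 smax [0.0276 0.0277 0.0278 0.028  0.0283 0.0318] h [0.0045 0.0118 0.014  0.0156 0.0179 0.0186] y [-0.0208 -0.0177  0.014   0.0179]
top yel 290 smax [0.0252 0.0256 0.0282 0.0299 0.0304 0.0322] h [0.0055 0.0116 0.0139 0.0157 0.0171 0.0188] y [-0.0311 -0.0252  0.02    0.0313]
```

>>> step_arm --pt "-2.5 0 4 0" --pt "0 0 0 0"

```text
time: 9.4
tool_pos: [0.5856, -0.0088, 0.0532]
tool_rot: [-0.003, 0.999, -0.007, 0.04]
contact_force: [-0.2, -0.0, -0.9]
gripper_width: 0.163
```

```bash
python3 go.py .5848 -.009 .0534;python3 rg.py "[.673,-.011,.115]" a5 scene
```

```text
pos [ 0.5856 -0.0088  0.0532] shift mm [-0.8  0.2 -0.3] yaw -0.78 z_t [ 0.0802  0.006  -0.9968] rows50 1.0
q [-0.1508  0.0874  1.8936  0.0204  1.0822  1.4245] F [-0.2146 -0.0099 -0.8991] w 0.16252156156158085
scene tgt 178 smax [0.0256 0.0258 0.0259 0.0259 0.0272 0.0274] h [0.0048 0.0075 0.0109 0.0134 0.0143 0.0222] y [-0.0235 -0.0227  0.0211  0.0265]
scene yel 183 smax [0.024  0.0244 0.0245 0.0245 0.0246 0.0254] h [0.0047 0.0075 0.0108 0.0132 0.0137 0.0139] y [-0.0238 -0.0231  0.022   0.0264]
```

>>> step_arm --pt "-2 0 5 0" --pt "0 0 0 0"

```text
time: 9.65
tool_pos: [0.5865, -0.0089, 0.0544]
tool_rot: [-0.003, 0.999, -0.007, 0.042]
contact_force: [0.1, -0.4, -1.5]
gripper_width: 0.168
```

```bash
python3 go.py .5848 -.009 .0534;python3 rg.py "[.673,-.011,.115]" a6 scene
```

```text
pos [ 0.5865 -0.0089  0.0544] shift mm [-1.8  0.1  0.8] yaw -0.76 z_t [ 0.0846  0.0057 -0.9964] rows50 1.0
q [-0.1509  0.0852  1.894   0.0208  1.0797  1.4239] F [ 0.1042 -0.4217 -1.502 ] w 0.16830233957205046
scene tgt 184 smax [0.0263 0.0268 0.0269 0.0275 0.0276 0.0295] h [0.0048 0.0077 0.0115 0.0138 0.0148 0.022 ] y [-0.023  -0.0222  0.0207  0.0252]
scene yel 187 smax [0.0238 0.0239 0.0241 0.0241 0.0255 0.0257] h [0.0045 0.0074 0.0105 0.0131 0.0136 0.0138] y [-0.025  -0.0236  0.0226  0.027 ]
```

>>> step_arm --pt "-1.5 0 6.5 0"

```text
time: 9.8
tool_pos: [0.5872, -0.009, 0.0537]
tool_rot: [-0.003, 0.999, -0.006, 0.043]
contact_force: [-31.2, 3.4, 58.1]
gripper_width: 0.165
```

```bash
python3 go.py .5848 -.009 .0534;python3 rg.py "[.673,-.011,.115]" a7 scene
```

```text
pos [ 0.5872 -0.009   0.0537] shift mm [-2.4  0.   0.1] yaw -0.73 z_t [ 0.0853  0.0055 -0.9963] rows50 1.0
q [-0.1508  0.0872  1.893   0.0208  1.0779  1.4234] F [-31.2189   3.3674  58.0527] w 0.16517854685192823
scene tgt 179 smax [0.0269 0.0271 0.0275 0.0284 0.029  0.029 ] h [0.0046 0.0074 0.0113 0.0135 0.0142 0.0212] y [-0.0237 -0.0227  0.0206  0.0265]
scene yel 184 smax [0.0238 0.024  0.0243 0.0244 0.0246 0.0262] h [0.0047 0.0075 0.0107 0.0132 0.0136 0.0138] y [-0.0245 -0.0237  0.0231  0.027 ]
```

>>> step_arm --pt "0 0 -0.5 0" --pt "0 0 0 0"

```text
time: 10.05
tool_pos: [0.5878, -0.0091, 0.0562]
tool_rot: [-0.003, 0.999, -0.006, 0.044]
contact_force: [0.3, 0.6, -1.0]
gripper_width: 0.163
```

>>> step_arm --pt "0 0 0 0" --pt "0 0 0 0" --pt "0 0 0 0" --pt "0 0 0 0" --claw 45

```text
time: 10.45
tool_pos: [0.5861, -0.009, 0.053]
tool_rot: [-0.003, 0.999, -0.006, 0.042]
contact_force: [-0.6, 0.1, 0.3]
gripper_width: 0.446
```

```bash
python3 go.py .5848 -.009 .0534;python3 rg.py "[.673,-.011,.115]" a8 scene
```

```text
pos [ 0.5861 -0.009   0.053 ] shift mm [-1.3  0.  -0.5] yaw -0.74 z_t [ 0.0843  0.0056 -0.9964] rows50 1.0
q [-0.151   0.0864  1.8952  0.0207  1.0775  1.4233] F [-0.5815  0.1286  0.3372] w 0.4462716213752682
scene tgt 171 smax [0.0225 0.0228 0.0229 0.0237 0.0238 0.0242] h [0.0049 0.0078 0.0112 0.0134 0.0142 0.0214] y [-0.0226 -0.0218  0.022   0.0267]
scene yel 183 smax [0.0233 0.0235 0.024  0.0244 0.0245 0.0249] h [0.0046 0.0072 0.0105 0.0132 0.0136 0.0138] y [-0.0246 -0.0233  0.0226  0.0271]
```

>>> step_arm --pt "-11.6 0 -16.3 0" --pt "-17.4 0 -24.5 0" --pt "-17.4 0 -24.5 0" --pt "-17.4 0 -24.5 0" --pt "0 0 -45 0" --pt "0 0 -45 0" --pt "0 0 0 0"

```text
time: 11.2
tool_pos: [0.5025, -0.0089, 0.2289]
tool_rot: [-0.004, 0.999, -0.006, 0.038]
contact_force: [1.3, -0.0, 0.7]
gripper_width: 0.453
```

```bash
python3 go.py .4 .28 .15; python3 - <<'E'
import hd
from h import *
lo=np.array([.3,.24,.006]);hi=np.array([.53,.345,.03])
for n in("top","scene"):
    g,o,u=hd.run(n+"0.npz",n,"red",lo,hi)
    # ring: grey pts z>6mm; 
    d=np.load(n+"0.npz");P=cloud(n,d["d"]);S=cv2.cvtColor(d["im"],cv2.COLOR_RGB2HSV)[...,1]
    m=(P[...,2]>.008)&(P[...,2]<.022)&(S<70)&(abs(P[...,0]-.47)<.05)&(abs(P[...,1]-.3)<.06)
    q=P[m].astype(np.float32);print(n,len(q),q.min(0),q.max(0),np.median(q,0),cv2.minEnclosingCircle(q[:,:2]))
    m=(P[...,2]>.03)&(P[...,2]<.06)&(S<90)&(abs(P[...,0]-.45)<.1)&(P[...,1]>.3)&(P[...,1]<.5)
    q=P[m].astype(np.float32);print(" jar",len(q),q.min(0),q.max(0))
E
```

```text
pos [ 0.5025 -0.0089  0.2289] shift mm [-112.  -287.    72.7] yaw -0.75 z_t [ 0.0768  0.0067 -0.997 ] rows50 7.0
q [-0.1773 -0.301   1.9411  0.0204  1.4271  1.4041] F [ 1.2596 -0.0312  0.684 ] w 0.45313127467779535
top handle n 235 mid [0.4037 0.2857 0.013 ] dir [0.9571 0.2896 0.0082] pitch 0.5 yaw 16.8 ends [0.3595 0.2723 0.0126] [0.4475 0.2989 0.0134]Traceback (most recent call last):
  File "<stdin>", line 9, in <module>
cv2.error: OpenCV(4.12.0) /io/opencv/modules/imgproc/src/shapedescr.cpp:201: error: (-215:Assertion failed) count >= 0 && (depth == CV_32F || depth == CV_32S) in function 'minEnclosingCircle'
```

```bash
python3 - <<'E'
import hd
from h import *
lo=np.array([.3,.24,.006]);hi=np.array([.53,.345,.03])
for n in("top","scene"):
    hd.run(n+"0.npz",n,"red",lo,hi)
    d=np.load(n+"0.npz");P=cloud(n,d["d"]);S=cv2.cvtColor(d["im"],cv2.COLOR_RGB2HSV)[...,1]
    for nm,z0,z1,y0,y1 in(("ring",.008,.022,.26,.35),("jar",.035,.065,.31,.45),("box",.03,.06,.15,.27)):
        m=(P[...,2]>z0)&(P[...,2]<z1)&((S<90)|(nm=="box"))&(P[...,0]>.36)&(P[...,0]<.53)&(P[...,1]>y0)&(P[...,1]<y1)
        if nm=="ring": m&=P[...,0]>.43
        q=np.ascontiguousarray(P[m].astype(np.float32));print(n,nm,len(q))
        if len(q)>3: print(q.min(0),q.max(0),cv2.minEnclosingCircle(np.ascontiguousarray(q[:,:2])))
E
```

```text
top handle n 235 mid [0.4037 0.2857 0.013 ] dir [0.9571 0.2896 0.0082] pitch 0.5 yaw 16.8 ends [0.3595 0.2723 0.0126] [0.4475 0.2989 0.0134]
top ring 333
[0.4307 0.2629 0.008 ] [0.5132 0.3349 0.0211] ((0.46997907757759094, 0.30711761116981506), 0.04583572596311569)
top jar 287
[0.4064 0.3514 0.0357] [0.4491 0.3931 0.0622] ((0.42717668414115906, 0.37284350395202637), 0.022385181859135628)
top box 202
[0.3905 0.1596 0.03  ] [0.4864 0.246  0.0463] ((0.43844419717788696, 0.202935129404068), 0.049230337142944336)
scene handle n 82 mid [0.4001 0.2831 0.0123] dir [0.985  0.1722 0.0071] pitch 0.4 yaw 9.9 ends [0.3664 0.2772 0.0121] [0.4461 0.2911 0.0126]
scene ring 173
[0.4312 0.2817 0.0081] [0.5017 0.3489 0.0186] ((0.46300846338272095, 0.3194256126880646), 0.04340002313256264)
scene jar 159
[0.4081 0.3515 0.0351] [0.4531 0.3967 0.0588] ((0.4315755367279053, 0.3752216100692749), 0.023751117289066315)
scene box 225
[0.3922 0.1629 0.0301] [0.4891 0.2474 0.0424] ((0.44062983989715576, 0.206190824508667), 0.05021071806550026)
```

>>> step_arm --pt "-16 -36 0 0" --pt "-16 -36 0 0" --pt "-16 -36 0 0" --pt "-16 -36 0 0" --pt "-16 -36 0 0" --pt "-16 -36 5 0" --pt "-16 -36 5 0" --pt "-16 -32 5 0"

```text
time: 12.0
tool_pos: [0.3788, 0.2833, 0.2047]
tool_rot: [-0.003, 0.999, -0.012, 0.042]
contact_force: [-0.3, 0.7, 0.7]
gripper_width: 0.449
```

>>> step_arm --pt "0 0 15 -5.75" --pt "0 0 15 -5.75" --pt "0 0 15 -5.75" --pt "0 0 10 0" --pt "0 0 0 0"

```text
time: 12.5
tool_pos: [0.3788, 0.288, 0.1435]
tool_rot: [0.003, 0.988, 0.148, 0.039]
contact_force: [0.0, 0.1, 0.5]
gripper_width: 0.452
```

```bash
python3 go.py .368 .275 .0085; python3 - <<'E'
import hd
from h import *
im,d=grab_frame("scene");np.savez("s5.npz",im=im,d=d)
cv2.imwrite("pics/s5.png",cv2.resize(im[120:270,290:490,::-1],None,fx=4,fy=4,interpolation=2))
E
```

```text
pos [0.3788 0.288  0.1435] shift mm [-24.5   6.9 133.7] yaw 17.04 z_t [ 0.0786  0.0054 -0.9969] rows50 3.0
q [ 0.5137 -0.2945  2.0808 -0.0354  1.2842  1.7966] F [0.0405 0.096  0.4537] w 0.4524115414115394
```

View pics/s5.png

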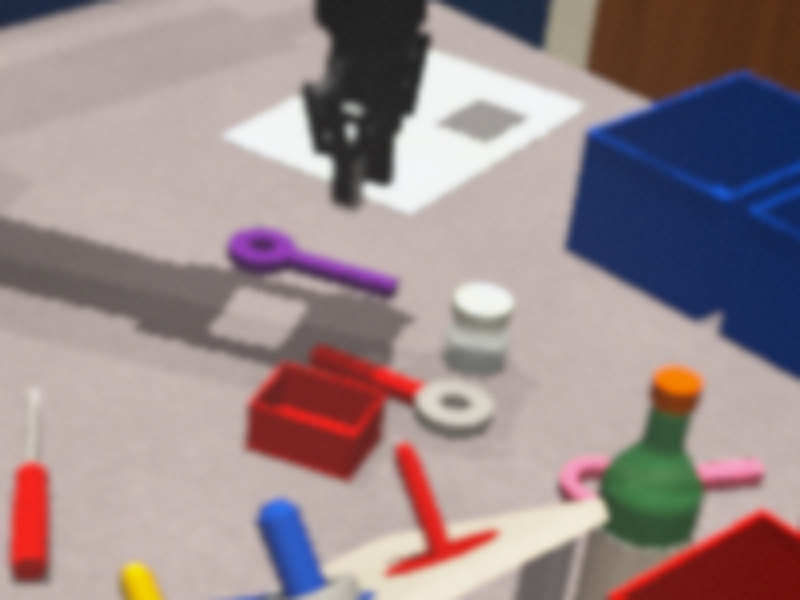

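>>> step_arm --pt "-10 3 30 0" --pt "-10 3 30 0" --pt "-5 1 30 0" --pt "0 0 18 0" --pt "0 0 0 0"

```text
time: 13.05
tool_pos: [0.3708, 0.2763, 0.0377]
tool_rot: [0.001, 0.989, 0.143, 0.046]
contact_force: [0.2, 0.9, 0.3]
gripper_width: 0.448
```

```bash
python3 go.py .368 .275 .0085
```

```text
pos [0.3708 0.2763 0.0377] shift mm [-5.6  0.  28.8] yaw 16.5 z_t [ 0.0903  0.0117 -0.9958] rows50 1.0
q [ 0.4994 -0.1906  2.1902 -0.0378  1.0573  1.8001] F [0.1559 0.9012 0.3379] w 0.4477013377101327
```

>>> step_arm --pt "-5 0 22 0" --pt "0 0 0 0"

```text
time: 13.25
tool_pos: [0.3699, 0.2759, 0.0176]
tool_rot: [0.0, 0.989, 0.142, 0.047]
contact_force: [-0.5, 0.2, -0.6]
gripper_width: 0.452
```

```bash
python3 go.py .368 .275 .0085
```

```text
pos [0.3699 0.2759 0.0176] shift mm [-2.9  0.2  8.9] yaw 16.35 z_t [ 0.0934  0.0133 -0.9955] rows50 1.0
q [ 0.4995 -0.1578  2.2021 -0.0391  1.0091  1.8049] F [-0.5274  0.1673 -0.6131] w 0.4520382659774166
```

>>> step_arm --pt "-2.5 0 9.5 0" --pt "0 0 0 0"

```text
time: 13.45
tool_pos: [0.371, 0.2766, 0.011]
tool_rot: [-0.001, 0.989, 0.141, 0.05]
contact_force: [-0.8, -0.1, -0.9]
gripper_width: 0.449
```

```bash
python3 go.py .368 .275 .0085
```

```text
pos [0.371  0.2766 0.011 ] shift mm [-3.6  0.7  2.1] yaw 16.28 z_t [ 0.0984  0.016  -0.995 ] rows50 1.0
q [ 0.4998 -0.1451  2.2046 -0.0396  0.9882  1.8073] F [-0.8409 -0.0939 -0.8609] w 0.44868264941583696
```

>>> step_arm --pt "-5 0 5.5 0" --pt "0 0 0 0"

```text
time: 13.65
tool_pos: [0.3682, 0.2761, 0.0068]
tool_rot: [-0.002, 0.989, 0.141, 0.052]
contact_force: [-0.1, 0.5, -0.5]
gripper_width: 0.449
```

```bash
python3 go.py .368 .275 .0085
```

```text
pos [0.3682 0.2761 0.0068] shift mm [-0.3  1.1 -1.7] yaw 16.26 z_t [ 0.1019  0.0179 -0.9946] rows50 1.0
q [ 0.502  -0.1463  2.2142 -0.0402  0.9759  1.8106] F [-0.1421  0.4981 -0.4581] w 0.44861962279264517
```

>>> step_arm --pt "0 0 0 0" --pt "0 0 0 0" --pt "0 0 0 0" --claw 0

```text
time: 13.95
tool_pos: [0.3689, 0.2768, 0.0082]
tool_rot: [-0.002, 0.989, 0.141, 0.053]
contact_force: [-0.2, -0.6, -0.1]
gripper_width: 0.157
```

```bash
python3 go.py .368 .275 .0085
```

```text
pos [0.3689 0.2768 0.0082] shift mm [-1.3  1.4 -0.5] yaw 16.26 z_t [ 0.1037  0.0192 -0.9944] rows50 1.0
q [ 0.5023 -0.1479  2.2131 -0.04    0.9765  1.8106] F [-0.2139 -0.5652 -0.0732] w 0.1573355740551227
```

>>> step_arm --pt "0 0 -15 0" --pt "0 0 -25 0" --pt "0 0 -30 0" --pt "0 0 -30 0" --pt "0 0 -30 0" --pt "0 0 -20 0" --pt "0 0 0 0"

```text
time: 14.65
tool_pos: [0.3491, 0.2716, 0.1583]
tool_rot: [-0.0, 0.989, 0.141, 0.047]
contact_force: [0.7, -0.2, -1.3]
gripper_width: 0.159
```

```bash
python3 go.py .44 .083 .16; python3 - <<'E'
import hd
from h import *
im,d=grab_frame("scene");np.savez("s6.npz",im=im,d=d)
s=state();p=s["tool_pos"]
lo=p+[-.02,-.05,-.05];hi=p+[.16,.08,.06]
hd.run("s6.npz","scene","red",lo,hi)
cv2.imwrite("pics/s6.png",cv2.resize(im[120:270,290:490,::-1],None,fx=4,fy=4,interpolation=2))
E
```

```text
pos [0.3491 0.2716 0.1583] shift mm [ 34.5 206.5   4.2] yaw 16.23 z_t [ 0.0925  0.0132 -0.9956] rows50 5.0
q [ 0.5144 -0.42    2.1494 -0.0351  1.3252  1.8096] F [ 0.6956 -0.2019 -1.2573] w 0.1588733443586948
scene handle n 114 mid [0.3954 0.2808 0.1598] dir [ 0.963   0.2677 -0.0318] pitch -1.8 yaw 15.5 ends [0.3594 0.2708 0.161 ] [0.4287 0.29   0.1587]
```

View pics/s6.png

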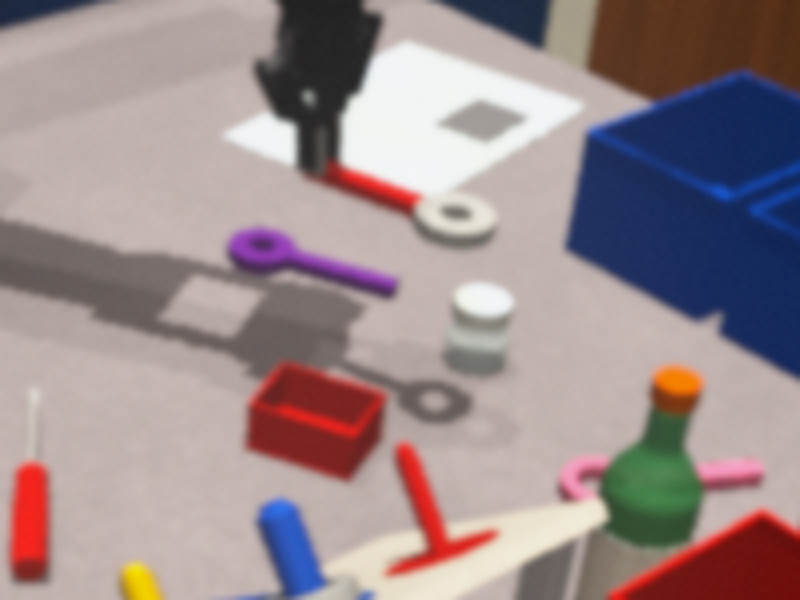

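>>> step_arm --pt "0 0 0 5.7" --pt "0 0 0 5.7" --pt "0 0 0 5.6" --pt "0 0 0 0"

```text
time: 15.1
tool_pos: [0.3448, 0.269, 0.1479]
tool_rot: [-0.003, 0.999, -0.013, 0.039]
contact_force: [0.2, 0.0, -2.1]
gripper_width: 0.158
```

```bash
python3 go.py .44 .0825 .135
```

```text
pos [0.3448 0.269  0.1479] shift mm [ 98.6 184.2  19.3] yaw -1.46 z_t [ 0.0787  0.0059 -0.9969] rows50 5.0
q [ 0.5139 -0.4121  2.1608 -0.0347  1.3215  2.1172] F [ 0.156   0.0268 -2.1333] w 0.15839284931431125
```

>>> step_arm --pt "18 35 2 0" --pt "18 35 2 0" --pt "18 35 2 0" --pt "18 35 2 0" --pt "18 35 2 -0.7" --pt "0 0 0 0"

```text
time: 15.7
tool_pos: [0.4296, 0.0864, 0.133]
tool_rot: [-0.002, 0.999, 0.004, 0.032]
contact_force: [0.5, -0.1, -1.9]
gripper_width: 0.159
```

```bash
python3 go.py .505 .082 .12
```

```text
pos [0.4296 0.0864 0.133 ] shift mm [74.4  5.1 17.8] yaw 0.44 z_t [ 0.0642  0.0035 -0.9979] rows50 2.0
q [ 0.0272 -0.3922  2.1719  0.0018  1.2976  1.5898] F [ 0.5309 -0.1484 -1.8764] w 0.15944022652006995
```

>>> step_arm --pt "24 2 5 0.6" --pt "24 2 5 0.6" --pt "22 1 5 0" --pt "0 0 0 0"

```text
time: 16.1
tool_pos: [0.4988, 0.081, 0.1156]
tool_rot: [-0.002, 1.0, -0.005, 0.027]
contact_force: [0.0, 0.4, -0.9]
gripper_width: 0.16
```

```bash
python3 go.py .512 .082 .099; python3 - <<'E'
import hd
from h import *
im,d=grab_frame("scene");np.savez("s7.npz",im=im,d=d)
p=state()["tool_pos"]
hd.run("s7.npz","scene","red",p+[-.02,-.05,-.05],p+[.1,.05,.06])
E
```

```text
pos [0.4988 0.081  0.1156] shift mm [12.3 -1.  17.3] yaw -0.59 z_t [ 0.0541  0.0043 -0.9985] rows50 1.0
q [ 0.0116 -0.174   2.0297  0.0038  1.2317  1.5914] F [ 0.0048  0.4125 -0.903 ] w 0.16047207693181517
scene handle n 199 mid [0.5427 0.0809 0.1163] dir [ 0.9968 -0.0195 -0.0776] pitch -4.5 yaw -1.1 ends [0.4982 0.0818 0.1198] [0.5814 0.0802 0.1133]
```

>>> step_arm --pt "12 0 20.5 0" --pt "9 0 16 0" --pt "0 0 0 0"

```text
time: 16.45
tool_pos: [0.5107, 0.0837, 0.0748]
tool_rot: [-0.003, 1.0, -0.002, 0.015]
contact_force: [-0.8, -0.0, 3.2]
gripper_width: 0.159
```

```bash
python3 go.py .527 .0815 .06; python3 - <<'E'
import hd
from h import *
im,d=grab_frame("scene");np.savez("s7.npz",im=im,d=d)
p=state()["tool_pos"]
hd.run("s7.npz","scene","red",p+[-.02,-.05,-.05],p+[.1,.05,.08])
E
```

```text
pos [0.5107 0.0837 0.0748] shift mm [15.9  2.2 15.3] yaw -0.22 z_t [ 0.0296  0.0051 -0.9995] rows50 1.0
q [ 0.0159 -0.0722  2.0118  0.0051  1.1724  1.5886] F [-0.7703 -0.004   3.1638] w 0.15868457263820965
scene handle n 110 mid [0.5576 0.0828 0.0874] dir [ 0.9812 -0.1272  0.1453] pitch 8.4 yaw -7.4 ends [0.5126 0.0887 0.0807] [0.5915 0.0784 0.0924]
```

>>> step_arm --pt "10 1.5 16 0" --pt "10 0 16 0" --pt "9 0 14 0" --pt "0 0 0 0"

```text
time: 16.9
tool_pos: [0.5328, 0.0847, 0.0283]
tool_rot: [-0.003, 1.0, 0.001, 0.008]
contact_force: [-3.1, -0.5, 0.6]
gripper_width: 0.159
```

```bash
python3 go.py .541 .082 .032; python3 - <<'E'
import hd
from h import *
im,d=grab_frame("scene");np.savez("s8.npz",im=im,d=d)
p=state()["tool_pos"]
hd.run("s8.npz","scene","red",p+[-.02,-.05,-.02],p+[.1,.05,.09])
cv2.imwrite("pics/s8.png",cv2.resize(im[180:330,270:470,::-1],None,fx=4,fy=4,interpolation=2))
E
```

```text
pos [0.5328 0.0847 0.0283] shift mm [ 8.2  2.7 -3.5] yaw 0.11 z_t [ 0.0155  0.0055 -0.9999] rows50 1.0
q [0.017  0.0595 1.97   0.0059 1.0966 1.5832] F [-3.1166 -0.4706  0.5633] w 0.15921786265444485
scene handle n 27 mid [0.5882 0.0824 0.0657] dir [ 0.84   -0.2949  0.4555] pitch 27.1 yaw -19.3 ends [0.5784 0.0859 0.0603] [0.5961 0.0796 0.07  ]
```

View pics/s8.png

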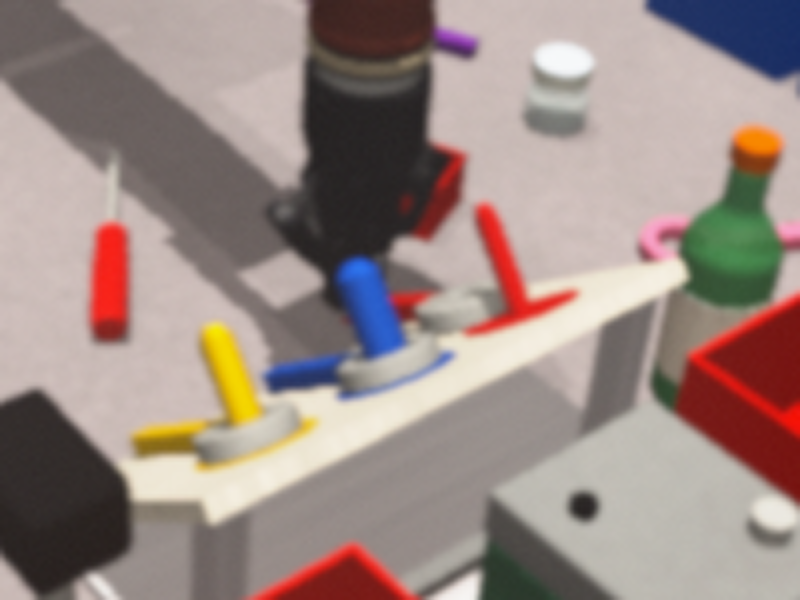

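>>> step_arm --pt "3 2 8 0.5" --pt "0 0 4 0" --pt "0 0 0 0"

```text
time: 17.25
tool_pos: [0.5377, 0.0832, 0.0203]
tool_rot: [-0.003, 1.0, -0.003, 0.011]
contact_force: [-4.9, -1.2, 0.2]
gripper_width: 0.16
```

```bash
python3 go.py .541 .082 .032; python3 - <<'E'
from h import *
# ring plane fit in peg coords
u=np.array([.766,-.01,.643]);n=np.array([-.643,.007,.766]);foot=np.array([.674,.081,.115])
for c in("scene","top"):
    im,d=grab_frame(c);np.savez("a9_"+c+".npz",im=im,d=d)
    P=cloud(c,d);S=cv2.cvtColor(im,cv2.COLOR_RGB2HSV)[...,1]
    Q=P-foot;s=Q@u;h=Q@n;y=Q[...,1]
    m=(h>.005)&(h<.05)&(abs(y)<.034)&(s>-.1)&(s<-.008)&(S<90)
    print(c,m.sum())
    for a in np.arange(-.095,-.005,.006):
        k=m&(abs(s-a)<.003)
        if k.sum()>2: print("  s",a.round(3),"h",np.percentile(h[k],[50,90,97]).round(4),"y",y[k].min().round(4),y[k].max().round(4))
E
```

```text
pos [0.5377 0.0832 0.0203] shift mm [  3.6   1.1 -11.6] yaw -0.36 z_t [ 0.022   0.0057 -0.9997] rows50 1.0
q [0.014  0.0787 1.9657 0.0061 1.0752 1.5882] F [-4.93   -1.239   0.1682] w 0.15985051945697235
scene 145
  s -0.071 h [0.0151 0.0151 0.0151] y -0.0049 0.0148
  s -0.065 h [0.0147 0.015  0.0151] y -0.0124 0.0195
  s -0.059 h [0.0143 0.0147 0.015 ] y -0.023 0.0244
  s -0.053 h [0.0124 0.0147 0.0149] y -0.0249 0.0245
  s -0.047 h [0.0137 0.0147 0.0147] y -0.0245 0.0291
  s -0.041 h [0.0117 0.0145 0.0148] y -0.024 0.0207
  s -0.035 h [0.012  0.0143 0.0147] y -0.0223 0.0123
  s -0.029 h [0.0094 0.014  0.0145] y -0.0183 0.0109
  s -0.023 h [0.0102 0.0131 0.0137] y -0.006 0.0114
top 91
  s -0.035 h [0.0132 0.0161 0.0163] y -0.0218 0.0217
  s -0.029 h [0.0129 0.0169 0.019 ] y -0.0178 0.0196
  s -0.023 h [0.0097 0.0135 0.0144] y -0.0315 0.005
```

>>> step_arm --pt "-6.3 0 -7.8 0" --pt "-7.5 0 -9.4 0" --pt "-7.5 0 -9.4 0" --pt "0 0 0 0"

```text
time: 17.75
tool_pos: [0.5147, 0.0834, 0.0487]
tool_rot: [-0.003, 1.0, -0.003, 0.012]
contact_force: [0.1, 0.2, -1.6]
gripper_width: 0.158
```

```bash
cat > prof.py <<'E'
from h import *
import sys
# ring+handle profile in peg coords: prof.py foot tag s0 s1 h0 h1
foot=np.array(eval(sys.argv[1]));s0,s1,h0,h1=map(float,sys.argv[3:7])
u=np.array([.766,-.01,.643]);n=np.array([-.643,.007,.766])
for c in("scene","top"):
    im,d=grab_frame(c);np.savez(sys.argv[2]+c+".npz",im=im,d=d)
    P=cloud(c,d);hsv=cv2.cvtColor(im,cv2.COLOR_RGB2HSV);S=hsv[...,1]
    Q=P-foot;s=Q@u;h=Q@n;y=Q[...,1]
    for nm,cm in(("grey",(S<90)&(hsv[...,2]>70)),("red",(S>120)&((hsv[...,0]<8)|(hsv[...,0]>172)))):
        m=(h>h0)&(h<h1)&(abs(y)<.036)&(s>s0)&(s<s1)&cm
        print(c,nm,m.sum())
        for a in np.arange(s0+.004,s1,.008):
            k=m&(abs(s-a)<.004)
            if k.sum()>3: print("  s",a.round(3),"h",np.percentile(h[k],[5,50,90,97]).round(4),"y",np.percentile(y[k],[2,98]).round(4),k.sum())
E
python3 go.py .541 .082 .032; python3 prof.py "[.674,.081,.115]" a10 -.13 .03 .02 .075 | grep -v "^top red" 
```

```text
pos [0.5147 0.0834 0.0487] shift mm [25.9  1.4 17.3] yaw -0.33 z_t [ 0.0234  0.0063 -0.9997] rows50 1.0
q [ 0.0146 -0.02    2.011   0.0066  1.1272  1.5884] F [ 0.1272  0.1691 -1.5952] w 0.15825370505741687
scene grey 228
  s -0.07 h [0.0353 0.0388 0.0399 0.0402] y [-0.015   0.0225] 15
  s -0.062 h [0.0288 0.0363 0.0384 0.0389] y [-0.0206  0.0242] 33
  s -0.054 h [0.0272 0.0351 0.0378 0.038 ] y [-0.023   0.0227] 19
  s -0.046 h [0.0235 0.0331 0.0363 0.0367] y [-0.0241  0.0254] 27
  s -0.038 h [0.0219 0.0322 0.0348 0.0351] y [-0.0218  0.0181] 37
  s -0.03 h [0.021  0.0272 0.0333 0.0337] y [-0.0181  0.0127] 60
  s -0.022 h [0.0214 0.0288 0.0326 0.0331] y [-0.011   0.0101] 18
  s -0.006 h [0.0259 0.0395 0.0565 0.0611] y [-0.005 -0.001] 6
  s 0.002 h [0.0408 0.0562 0.0624 0.0644] y [-0.0055 -0.0013] 8
scene red 150
  s -0.11 h [0.0437 0.0449 0.0455 0.0457] y [-0.0008  0.0128] 5
  s -0.102 h [0.0332 0.041  0.0441 0.0448] y [-0.0037  0.0105] 13
  s -0.094 h [0.0335 0.0406 0.0431 0.0433] y [-0.004   0.0118] 12
  s -0.086 h [0.0393 0.0408 0.0418 0.0422] y [-0.0036  0.0046] 6
  s 0.002 h [0.0223 0.0404 0.0591 0.0622] y [-0.0048  0.0082] 85
  s 0.01 h [0.0247 0.0435 0.0564 0.0578] y [-0.0033  0.0048] 21
top grey 168
  s -0.046 h [0.0285 0.034  0.0381 0.0386] y [-0.0239  0.026 ] 25
  s -0.038 h [0.0269 0.0342 0.0379 0.0398] y [-0.0228  0.0246] 76
  s -0.03 h [0.0229 0.032  0.0362 0.0384] y [-0.0164  0.0178] 63
  s -0.022 h [0.0261 0.0301 0.0333 0.0333] y [-0.0053  0.004 ] 4
  s -0.006 h [0.0602 0.0625 0.0646 0.0652] y [-0.006   0.0022] 4
  s 0.002 h [0.0228 0.056  0.0643 0.0664] y [-0.0071  0.0053] 49
  s 0.01 h [0.0221 0.0377 0.0591 0.0642] y [-0.0045  0.0034] 14
```

>>> step_arm --pt "-6.3 0 -7.8 0" --pt "-8.5 0 -10.5 0" --pt "-8.5 0 -10.5 0" --pt "-8.5 0 -10.5 0" --pt "-6.3 0 -7.8 0" --pt "0 0 0 0"

```text
time: 18.45
tool_pos: [0.4719, 0.0832, 0.0945]
tool_rot: [-0.003, 1.0, -0.003, 0.008]
contact_force: [0.2, -0.7, -2.4]
gripper_width: 0.157
```

```bash
python3 go.py .541 .082 .032; python3 prof.py "[.674,.081,.115]" a11 -.13 .03 .066 .13
```

```text
pos [0.4719 0.0832 0.0945] shift mm [68.   1.2 63.7] yaw -0.34 z_t [ 0.017   0.0063 -0.9998] rows50 2.0
q [ 0.0155 -0.1898  2.0807  0.0064  1.2336  1.5901] F [ 0.179  -0.711  -2.4115] w 0.15702041826334748
scene grey 212
  s -0.078 h [0.1007 0.1016 0.1019 0.1019] y [-0.0024  0.022 ] 7
  s -0.07 h [0.095  0.1    0.1008 0.1012] y [-0.0172  0.0213] 15
  s -0.062 h [0.088  0.0977 0.0997 0.1001] y [-0.0211  0.0283] 29
  s -0.054 h [0.0862 0.0959 0.0987 0.099 ] y [-0.022   0.0279] 21
  s -0.046 h [0.0831 0.0937 0.097  0.0976] y [-0.0221  0.0226] 36
  s -0.038 h [0.083  0.0889 0.0958 0.0962] y [-0.0191  0.0241] 44
  s -0.03 h [0.082  0.0893 0.0944 0.095 ] y [-0.0096  0.0167] 59
scene red 70
  s -0.126 h [0.0966 0.1045 0.1097 0.11  ] y [-0.004   0.0061] 14
  s -0.118 h [0.0951 0.1043 0.1082 0.1085] y [-0.0033  0.0063] 14
  s -0.11 h [0.0937 0.1012 0.1065 0.1067] y [-0.0037  0.0026] 14
  s -0.102 h [0.0923 0.0994 0.1053 0.1056] y [-0.0036  0.0046] 15
  s -0.094 h [0.1013 0.1038 0.1047 0.1053] y [-0.0035  0.0124] 10
top grey 210
  s -0.054 h [0.0948 0.0979 0.0999 0.1002] y [-0.0221  0.0285] 12
  s -0.046 h [0.091  0.0963 0.1007 0.1015] y [-0.0231  0.0264] 81
  s -0.038 h [0.0867 0.0955 0.0989 0.101 ] y [-0.0191  0.0217] 75
  s -0.03 h [0.0851 0.0942 0.097  0.0992] y [-0.0135  0.0149] 42
top red 4
  s 0.002 h [0.0662 0.0677 0.0707 0.0714] y [-0.0026  0.0019] 4
```

>>> step_arm --pt "8 0.5 -6.5 0" --pt "8 0.5 -6.5 0" --pt "8 0.5 -6.5 0" --pt "8 0.5 -6.5 0" --pt "8 0.5 -6.5 0" --pt "0 0 0 0"

```text
time: 19.15
tool_pos: [0.5162, 0.0797, 0.1285]
tool_rot: [-0.003, 1.0, -0.003, 0.007]
contact_force: [-0.1, -0.9, -1.2]
gripper_width: 0.16
```

```bash
python3 go.py .5117 .081 .128; python3 prof.py "[.674,.081,.115]" a12 -.07 .05 .072 .13
```

```text
pos [0.5162 0.0797 0.1285] shift mm [-4.5 -1.3  0.5] yaw -0.37 z_t [ 0.015   0.0062 -0.9999] rows50 1.0
q [ 0.0073 -0.1184  1.9566  0.0063  1.2884  1.5828] F [-0.123  -0.8764 -1.2496] w 0.16000651783433284
scene grey 230
  s -0.018 h [0.097  0.0992 0.0998 0.1   ] y [-0.0078  0.0201] 11
  s -0.01 h [0.094  0.0974 0.0986 0.0988] y [-0.0245  0.0259] 24
  s -0.002 h [0.0881 0.0958 0.0972 0.0975] y [-0.0278  0.0232] 24
  s 0.006 h [0.0841 0.0922 0.0957 0.0959] y [-0.0282  0.0201] 25
  s 0.014 h [0.0813 0.0911 0.0947 0.095 ] y [-0.027  0.021] 48
  s 0.022 h [0.08   0.0865 0.0924 0.0931] y [-0.02   0.017] 76
  s 0.03 h [0.0803 0.0871 0.0904 0.0921] y [-0.0088  0.0078] 21
scene red 71
  s -0.066 h [0.0958 0.1047 0.1066 0.1068] y [-0.0077  0.0047] 11
  s -0.058 h [0.0943 0.1009 0.1049 0.1053] y [-0.0069  0.0043] 17
  s -0.05 h [0.0929 0.0979 0.1037 0.104 ] y [-0.0075  0.002 ] 14
  s -0.042 h [0.0908 0.0977 0.1029 0.1034] y [-0.0077  0.0005] 13
  s -0.034 h [0.0998 0.1018 0.1023 0.1024] y [-0.0085 -0.0013] 5
  s -0.026 h [0.1001 0.1009 0.1012 0.1013] y [-0.0079  0.0053] 5
  s -0.01 h [0.085  0.0883 0.0911 0.0916] y [-0.0253 -0.0232] 4
top grey 102
  s 0.014 h [0.0886 0.092  0.095  0.0967] y [-0.0228  0.0195] 38
  s 0.022 h [0.0837 0.092  0.0949 0.0967] y [-0.018   0.0145] 61
top red 2
```

>>> step_arm --pt "5 -0.5 8 0" --pt "5.5 -0.5 8 0" --pt "5.5 -0.5 8 0" --pt "0 0 0 0"

```text
time: 19.65
tool_pos: [0.5319, 0.0815, 0.1008]
tool_rot: [-0.003, 1.0, -0.003, 0.007]
contact_force: [0.0, 0.8, 1.4]
gripper_width: 0.158
```

```bash
python3 go.py .5336 .081 .1039; python3 prof.py "[.674,.081,.115]" a13 -.07 .05 .035 .1; python3 -c "
from h import *
d=np.load('a13scene.npz');cv2.imwrite('pics/s9.png',cv2.resize(d['im'][190:310,320:480,::-1],None,fx=5,fy=5,interpolation=2))"
```

```text
pos [0.5319 0.0815 0.1008] shift mm [ 1.8  0.5 -3.1] yaw -0.36 z_t [ 0.0133  0.0062 -0.9999] rows50 1.0
q [ 0.0106 -0.0454  1.938   0.0064  1.2356  1.5855] F [0.0292 0.8062 1.3648] w 0.15833245992030795
scene grey 229
  s -0.018 h [0.0713 0.0745 0.0752 0.0754] y [-0.0202  0.0183] 16
  s -0.01 h [0.0604 0.0729 0.0745 0.0747] y [-0.0253  0.0219] 20
  s -0.002 h [0.04   0.0656 0.0738 0.0743] y [-0.0267  0.0219] 38
  s 0.006 h [0.0579 0.0685 0.0731 0.0737] y [-0.025   0.0221] 33
  s 0.014 h [0.0595 0.0667 0.0724 0.0727] y [-0.0216  0.0217] 55
  s 0.022 h [0.0588 0.0661 0.0711 0.0717] y [-0.0146  0.0141] 64
scene red 105
  s -0.066 h [0.0644 0.0718 0.0774 0.0778] y [-0.006   0.0055] 16
  s -0.058 h [0.0656 0.0717 0.077  0.0774] y [-0.0059  0.0042] 14
  s -0.05 h [0.066  0.0742 0.0771 0.0772] y [-0.0059  0.0074] 11
  s -0.042 h [0.0655 0.0737 0.0766 0.0768] y [-0.0071  0.0048] 11
  s -0.034 h [0.075  0.0758 0.0761 0.0762] y [-0.0065  0.0053] 4
  s 0.006 h [0.0363 0.0448 0.0532 0.0542] y [-0.005   0.0062] 42
top grey 65
  s 0.014 h [0.066  0.0719 0.0742 0.075 ] y [-0.0198  0.0177] 23
  s 0.022 h [0.0632 0.0706 0.0748 0.0754] y [-0.0149  0.0141] 42
top red 2
```

View pics/s9.png

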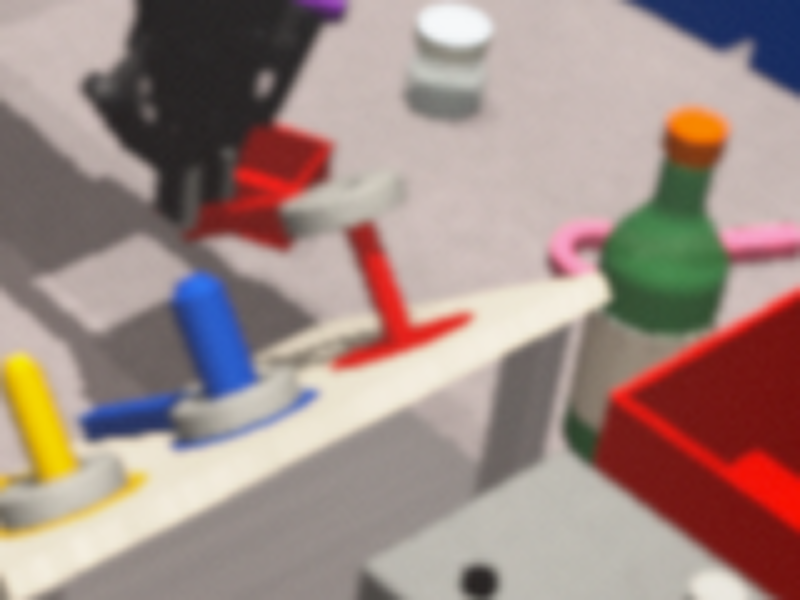

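>>> step_arm --pt "6.3 -0.4 7.4 0" --pt "6.3 -0.4 7.4 0" --pt "6.3 0 7.4 0" --pt "0 0 0 0"

```text
time: 20.15
tool_pos: [0.5533, 0.0824, 0.0787]
tool_rot: [-0.003, 1.0, -0.003, 0.008]
contact_force: [2.1, -0.2, 0.6]
gripper_width: 0.158
```

```bash
python3 go.py .5512 .081 .0778; python3 prof.py "[.674,.081,.115]" a14 -.07 .05 .02 .065
```

```text
pos [0.5533 0.0824 0.0787] shift mm [-2.1  1.4  0.9] yaw -0.36 z_t [ 0.016   0.0061 -0.9999] rows50 1.0
q [0.0118 0.0317 1.902  0.0064 1.1918 1.5865] F [ 2.1337 -0.2263  0.5955] w 0.15816576696896043
scene grey 241
  s -0.018 h [0.032  0.0388 0.0392 0.0395] y [-0.0212  0.0046] 13
  s -0.01 h [0.0251 0.0366 0.0384 0.0389] y [-0.025   0.0244] 19
  s -0.002 h [0.0261 0.0363 0.0557 0.061 ] y [-0.0253  0.024 ] 37
  s 0.006 h [0.0228 0.0327 0.0361 0.0365] y [-0.0248  0.0194] 35
  s 0.014 h [0.0218 0.031  0.0351 0.0354] y [-0.0216  0.0234] 51
  s 0.022 h [0.0215 0.0285 0.0333 0.0342] y [-0.0147  0.0175] 79
scene red 131
  s -0.066 h [0.0341 0.0442 0.0459 0.0465] y [-0.005   0.0075] 11
  s -0.058 h [0.0333 0.0399 0.0447 0.045 ] y [-0.006   0.0042] 12
  s -0.05 h [0.0328 0.0408 0.0441 0.0445] y [-0.0076  0.0065] 17
  s -0.042 h [0.0334 0.0401 0.0423 0.043 ] y [-0.007   0.0058] 16
  s -0.034 h [0.0403 0.041  0.0413 0.0414] y [-0.004   0.0068] 4
  s -0.002 h [0.0371 0.0459 0.0611 0.0629] y [-0.005   0.0125] 10
  s 0.006 h [0.0368 0.049  0.0591 0.0621] y [-0.0053  0.0073] 58
top grey 51
  s 0.014 h [0.0287 0.0312 0.0315 0.0317] y [-0.0178  0.0164] 7
  s 0.022 h [0.0274 0.0337 0.0372 0.0383] y [-0.0146  0.0149] 44
top red 1
```

>>> step_arm --pt "5.5 0.5 7.8 0" --pt "5.5 0.5 7.8 0" --pt "0 0 0 0"

```text
time: 20.55
tool_pos: [0.5654, 0.0815, 0.0636]
tool_rot: [-0.003, 1.0, -0.003, 0.009]
contact_force: [1.2, -0.7, 1.1]
gripper_width: 0.16
```

```bash
python3 go.py .57 .082 .055; python3 prof.py "[.674,.081,.115]" a15 -.1 .05 .004 .05
```

```text
pos [0.5654 0.0815 0.0636] shift mm [ 4.5 -0.4  8.6] yaw -0.34 z_t [ 0.0173  0.0064 -0.9998] rows50 1.0
q [0.0099 0.0784 1.8818 0.0068 1.1641 1.584 ] F [ 1.1672 -0.6618  1.0939] w 0.15987252874334923
scene grey 265
  s -0.096 h [0.0318 0.036  0.0441 0.0464] y [-0.0101  0.0161] 16
  s -0.088 h [0.0393 0.0441 0.0476 0.0487] y [-0.0114  0.0143] 16
  s -0.032 h [0.022  0.0226 0.0237 0.024 ] y [0.0032 0.0092] 6
  s -0.024 h [0.0153 0.0219 0.0222 0.0223] y [-0.0184  0.0064] 7
  s -0.016 h [0.0105 0.0205 0.0214 0.0218] y [-0.0238  0.0202] 15
  s -0.008 h [0.0092 0.0199 0.0207 0.026 ] y [-0.0261  0.0257] 23
  s 0.0 h [0.0081 0.0189 0.0357 0.0451] y [-0.0258  0.0259] 36
  s 0.008 h [0.0057 0.0148 0.0187 0.0191] y [-0.0246  0.0244] 36
  s 0.016 h [0.0053 0.0135 0.0178 0.0183] y [-0.0203  0.0196] 57
  s 0.024 h [0.0053 0.0112 0.0159 0.0168] y [-0.0142  0.0139] 51
scene red 188
  s -0.096 h [0.0179 0.0237 0.0298 0.0312] y [-0.0063  0.0069] 13
  s -0.088 h [0.0167 0.0267 0.0293 0.0295] y [-0.0065  0.004 ] 14
  s -0.08 h [0.0176 0.0233 0.0279 0.0283] y [-0.0063  0.0016] 11
  s -0.072 h [0.0158 0.0233 0.0277 0.0281] y [-0.0068  0.0051] 13
  s -0.064 h [0.0151 0.0217 0.0264 0.027 ] y [-0.0072  0.0034] 19
  s -0.056 h [0.015  0.024  0.0256 0.0259] y [-0.0061  0.002 ] 10
  s -0.048 h [0.0147 0.0211 0.0251 0.0252] y [-0.0077  0.0021] 15
  s -0.04 h [0.0164 0.0216 0.0243 0.0244] y [-0.0082 -0.0002] 11
  s 0.0 h [0.0224 0.0335 0.0448 0.0475] y [-0.005   0.0076] 30
  s 0.008 h [0.02   0.0357 0.047  0.0488] y [-0.0054  0.0056] 47
top grey 61
  s 0.016 h [0.0112 0.016  0.0189 0.019 ] y [-0.0164  0.0158] 16
  s 0.024 h [0.0054 0.0154 0.0203 0.0218] y [-0.024   0.0161] 29
  s 0.04 h [0.0041 0.0046 0.0065 0.0067] y [-0.0295  0.0226] 9
  s 0.048 h [0.0044 0.006  0.0068 0.0069] y [-0.02   -0.0006] 4
top red 15
  s 0.024 h [0.0043 0.0056 0.0076 0.0083] y [-0.0119  0.0187] 8
  s 0.032 h [0.0049 0.0055 0.006  0.006 ] y [-0.0027  0.0167] 5
```

>>> step_arm --pt "3 0 8 0" --pt "3 0 7.5 0" --pt "0 0 0 0"

```text
time: 20.95
tool_pos: [0.574, 0.082, 0.0501]
tool_rot: [-0.003, 1.0, -0.003, 0.011]
contact_force: [0.1, 1.1, 1.7]
gripper_width: 0.159
```

```bash
python3 go.py .5718 .082 .0485; python3 prof.py "[.674,.081,.115]" a16 -.1 .05 .004 .05|head -24; python3 rg.py "[.674,.081,.115]" a16 scene
```

```text
pos [0.574  0.082  0.0501] shift mm [-2.3  0.   1.6] yaw -0.31 z_t [ 0.0229  0.0069 -0.9997] rows50 1.0
q [0.0103 0.1128 1.8703 0.0074 1.1355 1.5833] F [0.0572 1.0903 1.7289] w 0.15870384345439228
scene grey 210
  s -0.096 h [0.0191 0.0264 0.0301 0.0312] y [-0.0098  0.0203] 11
  s -0.088 h [0.0249 0.0323 0.0397 0.0437] y [-0.0125  0.0308] 16
  s -0.08 h [0.0369 0.0405 0.0436 0.0441] y [0.0166 0.034 ] 5
  s -0.024 h [0.0146 0.0148 0.0152 0.0152] y [-0.0049  0.0084] 5
  s -0.016 h [0.013  0.0143 0.0148 0.0151] y [-0.018   0.0223] 8
  s -0.008 h [0.0044 0.0114 0.0146 0.0146] y [-0.0259  0.0217] 17
  s 0.0 h [0.0056 0.0143 0.0349 0.0429] y [-0.0271  0.0259] 36
  s 0.008 h [0.0055 0.0114 0.0143 0.0145] y [-0.0241  0.025 ] 27
  s 0.016 h [0.0045 0.0105 0.0142 0.0144] y [-0.0197  0.0202] 44
  s 0.024 h [0.0049 0.0087 0.0127 0.0135] y [-0.011   0.0139] 38
scene red 177
  s -0.096 h [0.0047 0.0131 0.0154 0.0155] y [-0.0057  0.0063] 9
  s -0.088 h [0.0054 0.0109 0.0145 0.0151] y [-0.0063 -0.001 ] 8
  s -0.08 h [0.0053 0.0119 0.0154 0.0159] y [-0.0076  0.0038] 12
  s -0.072 h [0.0057 0.0116 0.015  0.0153] y [-0.0071  0.0019] 12
  s -0.064 h [0.0049 0.0097 0.0151 0.0155] y [-0.0062  0.0027] 14
  s -0.056 h [0.0042 0.0104 0.015  0.0152] y [-0.0076  0.0024] 13
  s -0.048 h [0.0059 0.0133 0.0152 0.0152] y [-0.0072  0.0016] 9
  s -0.04 h [0.006  0.013  0.0146 0.0149] y [-0.009  -0.0017] 9
  s 0.0 h [0.0164 0.0313 0.045  0.0489] y [-0.0046  0.0067] 32
  s 0.008 h [0.0163 0.0326 0.0465 0.0483] y [-0.0048  0.0068] 55
top grey 56
  s 0.016 h [0.0069 0.0111 0.0116 0.0117] y [-0.0164  0.0145] 4
scene tgt 172 smax [0.0234 0.0234 0.0241 0.0241 0.0243 0.0257] h [0.0048 0.0077 0.0114 0.0141 0.0147 0.0151] y [-0.0261 -0.0254  0.02    0.0246]
scene yel 187 smax [0.0242 0.0243 0.0244 0.0247 0.0249 0.0253] h [0.0045 0.0074 0.0107 0.0132 0.0137 0.0139] y [-0.0242 -0.0234  0.022   0.0264]
```

>>> step_arm --pt "0.5 0 3 0" --pt "0 0 0 0"

```text
time: 21.3
tool_pos: [0.5751, 0.0823, 0.0488]
tool_rot: [-0.003, 1.0, -0.002, 0.012]
contact_force: [-0.2, 0.7, 2.0]
gripper_width: 0.162
```

```bash
python3 go.py .5718 .082 .0485; python3 rg.py "[.674,.081,.115]" a17 scene
```

```text
pos [0.5751 0.0823 0.0488] shift mm [-3.3  0.3  0.2] yaw -0.28 z_t [ 0.0248  0.0069 -0.9997] rows50 1.0
q [0.0108 0.116  1.8695 0.0073 1.1313 1.5834] F [-0.213   0.6817  1.9858] w 0.16187525826071497
scene tgt 163 smax [0.0231 0.0233 0.0235 0.0239 0.0239 0.0251] h [0.0049 0.0079 0.0114 0.0138 0.0143 0.0147] y [-0.0259 -0.0246  0.0192  0.0258]
scene yel 191 smax [0.0238 0.0239 0.0239 0.0245 0.0249 0.0251] h [0.0045 0.0071 0.0106 0.0133 0.0136 0.0139] y [-0.0244 -0.0234  0.0225  0.0271]
```

Seated, so I release, retract along the peg direction, and check.

>>> step_arm --pt "0 0 0 0" --pt "0 0 0 0" --pt "0 0 0 0" --pt "0 0 0 0" --claw 45

```text
time: 21.75
tool_pos: [0.5706, 0.0817, 0.0448]
tool_rot: [-0.003, 1.0, -0.003, 0.007]
contact_force: [-0.3, 0.2, -0.1]
gripper_width: 0.449
```

>>> step_arm --pt "-12 0 -16 0" --pt "-18 0 -24 0" --pt "-24 0 -30 0" --pt "-30 0 -30 0" --pt "-40 0 -25 0" --pt "-40 20 -20 0" --pt "-40 20 -10 0" --pt "0 0 0 0"

```text
time: 22.55
tool_pos: [0.3553, 0.0408, 0.2013]
tool_rot: [-0.002, 1.0, -0.003, 0.005]
contact_force: [0.2, 0.5, -0.6]
gripper_width: 0.453
```

```bash
python3 go.py .3 0 .2; python3 prof.py "[.674,.081,.115]" a18 -.14 .05 .004 .05|grep -A30 -E "top|red"|head -60; python3 rg.py "[.674,.081,.115]" b1 scene,top;python3 rg.py "[.673,-.011,.115]" b2 scene,top|grep tgt; python3 -c "
from h import *
import hd
for f,lo,hi,c in(('red',[.54,.055,.02],[.645,.11,.115],'red'),('blue',[.54,-.045,.02],[.645,.02,.115],'blue')):
    hd.run('b1_top.npz','top',c,np.array(lo),np.array(hi))
d=np.load('b1_top.npz');cv2.imwrite('pics/t9.png',cv2.resize(d['im'][110:320,110:400,::-1],None,fx=2.7,fy=2.7,interpolation=2))"
```

```text
pos [0.3553 0.0408 0.2013] shift mm [-55.1  41.1   0.6] yaw -0.31 z_t [ 0.0102  0.0036 -0.9999] rows50 2.0
q [-0.0984 -0.6664  2.2317  0.0046  1.5664  1.4779] F [ 0.1531  0.4864 -0.6042] w 0.452694899199286
scene red 169
  s -0.104 h [0.0045 0.0075 0.0125 0.0133] y [-0.0046  0.0018] 5
  s -0.096 h [0.0088 0.013  0.0135 0.0136] y [-0.0059  0.0014] 6
  s -0.088 h [0.0058 0.0102 0.0143 0.0146] y [-0.007   0.0027] 9
  s -0.08 h [0.0061 0.0104 0.0141 0.0142] y [-0.0061  0.0012] 10
  s -0.072 h [0.0065 0.0108 0.0143 0.0145] y [-0.0065  0.004 ] 9
  s -0.064 h [0.0047 0.0101 0.0141 0.0145] y [-0.0071  0.001 ] 12
  s -0.056 h [0.0053 0.0098 0.0136 0.0142] y [-0.0074 -0.0021] 12
  s -0.048 h [0.0055 0.01   0.0141 0.0142] y [-0.006   0.0041] 9
  s -0.04 h [0.0062 0.0117 0.0139 0.0142] y [-0.0078 -0.0033] 7
  s 0.0 h [0.0164 0.028  0.0445 0.0478] y [-0.0048  0.0073] 40
  s 0.008 h [0.0159 0.0343 0.0468 0.0489] y [-0.0047  0.0069] 47
top grey 509
  s -0.136 h [0.0044 0.0059 0.0076 0.0081] y [-0.0349  0.0215] 8
  s -0.128 h [0.0043 0.0051 0.0071 0.0079] y [-0.0314  0.0079] 7
  s -0.12 h [0.0054 0.
[... 2851 characters left out ...]
233 0.0238 0.0246 0.0275 0.0297 0.0306] h [0.0076 0.0113 0.0135 0.0154 0.0173 0.0191] y [-0.0301 -0.0239  0.0246  0.0269]
scene tgt 169 smax [0.0233 0.0235 0.0235 0.0237 0.0249 0.0249] h [0.0044 0.0073 0.011  0.0132 0.014  0.0146] y [-0.0224 -0.0216  0.0204  0.0267]
top tgt 286 smax [0.0274 0.0299 0.0317 0.0318 0.0326 0.0331] h [0.0055 0.0109 0.0134 0.0155 0.0174 0.0188] y [-0.0315 -0.0238  0.0257  0.0281]
top handle n 231 mid [0.6061 0.0806 0.0765] dir [0.7615 0.0005 0.6481] pitch 40.4 yaw 0.0 ends [0.5716 0.0806 0.0471] [0.6424 0.0806 0.1074]
top handle n 202 mid [ 0.6047 -0.0106  0.076 ] dir [0.7692 0.0118 0.6389] pitch 39.7 yaw 0.9 ends [ 0.5698 -0.0112  0.047 ] [ 0.6382 -0.0101  0.1037]
```

View pics/t9.png

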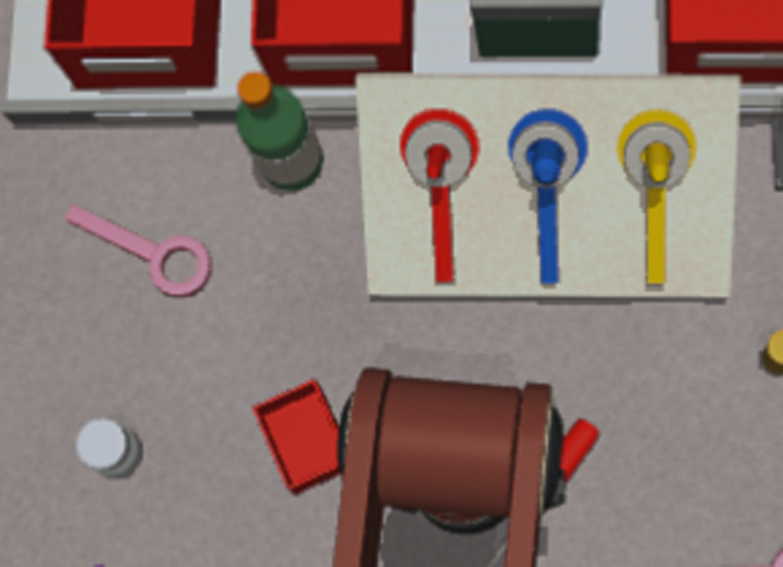

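Both gauges hang flat on their own pegs with the handles down the slope: red ring at (440,150), blue at (547,150). The other things are where they were, so I hand in.

```bash
python3 -c "
from plant import *
print(job_done())"
```

```text
the job is handed in; nothing more can be done
None
```

The blue gauge now hangs on the blue peg and the red gauge on the red peg. I handed the job in at about 23 s of the 64 s allowed, with the gripper open and clear.

**Last checks**
- **Flatness:** both rings measure level with the untouched yellow gauge, within about 1 mm.
- **Handles:** red is pitched 40.4° and blue 39.7°, against the 40° slope. They are within about 1° (red) and 2° (blue) of straight down the slope.
- **Bystanders:** those showing in the last close picture look unmoved. The gripper hid part of the screwdriver, and the scanner was outside the picture.

**What did not go smoothly**
- **Elbow joint:** a deliberate over-reach early on, to see whether the tool could be tilted, read 0.0574 rad at the elbow. The listed lower limit is 0.06, so this may count as passing the range.
- **Pressing force:** seating the blue gauge briefly showed about 66 N at the wrist. That is under the 120 N wrist limit, and the push went through the gauge and fingertips, not the gripper's body.
- **Red gauge grip:** I pitched it to the slope by pushing its ring against the board, and it slipped in the fingers. The rest was done with a weak hold and about 8° of droop, but it stayed held until it was down.

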